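# Check and cap infusion bottles for the steriliser

### The arm

A 7-joint arm with a two-finger parallel gripper is mounted at the origin on the work surface. World frame = base frame: x ahead of the robot, y to its left, z up, the work surface at z = 0. Lengths are in mm, angles in rad, forces in N, time in s.
With the tool pointing down it reaches from about 400 to 875 mm from the base axis. Payload 4.4 kg.
Tool frame: the origin (TCP) lies between the finger pads; the fingertips stand 17 mm ahead of it and the grasp point (between the pads) lies 2 mm behind it; z points along the fingers, y is the line along which they close (so a half turn about z gives the same grasp; the last joint's range is limited). The gripper opens to 85 mm and grips with 20 to 120 N. Pads are 22 mm wide; open, the fingers measure 114 mm over their backs; the gripper's body (76 mm by 85 mm) begins 54 mm behind the grasp point. The pads swing forward as they close: fully open they stand 13 mm farther back than shut.
Start: joints at [1.048, 0.628, 0.038, 1.517, -0.027, 0.996, -0.02], TCP at [286.729, -583.356, 248.313] pointing down, gripper open.
Joint ranges: [-3.06, 3.06], [-0.37, 2.12], [-1.25, 1.32], [0.18, 2.47], [-1.1, 4.24], [0.23, 1.98], [-2.94, 2.94]. Speed limits (rad/s): [2.57, 2.57, 3.14, 3.14, 3.14, 3.14, 3.14].

### API

Orientations are given as [roll, pitch, yaw] about the fixed x, y, z axes, in that order (R = Rz(yaw) Ry(pitch) Rx(roll)).
In Python, from cell import sensors, get_image, ctrl gives the robot as it stands.
- The arm moves only by the tool send_rows, never from a script. Its argument "series" is a list of rows, each a list of 3 entries, a list of its own where there are three numbers: the finger opening in mm, from 0 to 85.4, then the shift along the world's x, y, z in units of 60 mm (1.0 is 60 mm), then the turn, a rotation vector about the world's x, y, z in units of 5 degrees (1.0 is 5 degrees). A call has 1 to 8 rows; each row shifts and turns the commanded pose from where the row before left it; what a row does not reach is not made up. A row lasts 1/8 s, in which the tool goes at most 62.5 mm and 10.7 degrees, less where a joint would pass 70% of its speed; a pose out of reach is approached as far as the arm can. A call is refused whole if a number of a shift passes 1 or a number of a turn 1, either way. A call with a gripper value outside its range is refused whole. The fingers move at their own pace and stop on an object; the grip force is fixed at half the most. Time passes only in rows, so rows that do not move let the fingers close. It gives the time, the measured TCP pose, the force, the opening and the grip force at its end, in the units of the state.
- sensors.read_state(): the state, without advancing time (a new reading comes with each control period).
- get_image(name): name is "scene" or "top" or "wrist"; returns a dict with "img" (400x640x3 uint8, red, green, blue), "depth" (400x640 float32, mm along the optical axis (not along the pixel's ray), 0 where there is no reading), "vfov" (degrees; the focal length in pixels is half the picture's height over the tangent of half this angle, whatever the lens; pixels are square), "cx", "cy" (the principal point, pixels), "k1" (the pictures are not rectified: a ray, as slopes to the right and down, at radius r is drawn at 1 + k1 r^2 times it, then the intrinsics apply), "world_to_cam" (4x4, takes a point from world to camera coordinates). Camera axes: x right, y down, z forward; pixel columns grow to the right and rows downward; lengths in mm; the calibration is good to about 2 mm. A picture is of the moment at which its call begins.
- ctrl.finish_job(): hands the job in; it is judged then, once.
The state is a dict: "clock": time; "qpos": joint angles; "qd": joint speeds; "tau": joint torques, N m; "eef_pos": TCP position; "tool_rot": TCP orientation; "force": force on the tool from outside, world axes, zero at the start; "torque": the same for the moment, N m; "width": finger opening in mm; "gripper_force": force on a finger pad.
Only numpy, scipy, OpenCV 4.12 (cv2) and the standard library are available. Lean on these libraries where they do the work, as an engineer would, in place of code of your own. Each camera call takes 0.05 s, during which the arm holds its last target. There are 200 camera calls.

### The job

The filled infusion bottles on the feed plate are waiting to be checked, in the order they were filled: from the left of the row to the right. Take each one to the inspection screen, tip it there to about 45 degrees and hold it tipped for three seconds, bring it upright and stand it in the steriliser tray; every checked bottle also gets one of the loose aluminium caps set over its stopper, fully down and level, after its check and not before. Finish with all bottles standing capped in the tray, never lay a bottle down, and leave the other things on the bench alone.

Things in the scene. Friction and masses are not known exactly. Their poses are not given: they have to be found in the camera images.
- bottle_1: Glass infusion bottle, white label, grey rubber stopper: leftmost place (left = larger y) of 3 in a row, 90 mm apart on the 2 mm feed plate at the right; one may be absent. 0.2 kg. Origin: centre of underside, z up its axis. 49 mm wide to 66 mm high, shoulder to neck 26 mm wide at 83 mm, lip 31 mm wide from 87 to 99 mm (grip here), stopper's flat top 24 mm wide at 103 mm.
- bottle_1_seat (a point): On the axis of bottle_1, 91 mm above its underside: where the origin of a cap (centre of its open lower edge) comes to lie when the cap is fully down on the stopper.
- bottle_1_middle (a point): On the axis of bottle_1, 50 mm above its underside, the middle of the bottle.
- bottle_2: Glass infusion bottle, white label, grey rubber stopper: middle place (left = larger y) of 3 in a row, 90 mm apart on the 2 mm feed plate at the right; one may be absent. 0.2 kg. Origin: centre of underside, z up its axis. 49 mm wide to 66 mm high, shoulder to neck 26 mm wide at 83 mm, lip 31 mm wide from 87 to 99 mm (grip here), stopper's flat top 24 mm wide at 103 mm.
- bottle_2_seat (a point): On the axis of bottle_2, 91 mm above its underside: where the origin of a cap (centre of its open lower edge) comes to lie when the cap is fully down on the stopper.
- bottle_2_middle (a point): On the axis of bottle_2, 50 mm above its underside, the middle of the bottle.
- bottle_3: Glass infusion bottle, white label, grey rubber stopper: rightmost place (left = larger y) of 3 in a row, 90 mm apart on the 2 mm feed plate at the right; one may be absent. 0.2 kg. Origin: centre of underside, z up its axis. 49 mm wide to 66 mm high, shoulder to neck 26 mm wide at 83 mm, lip 31 mm wide from 87 to 99 mm (grip here), stopper's flat top 24 mm wide at 103 mm.
- bottle_3_seat (a point): On the axis of bottle_3, 91 mm above its underside: where the origin of a cap (centre of its open lower edge) comes to lie when the cap is fully down on the stopper.
- bottle_3_middle (a point): On the axis of bottle_3, 50 mm above its underside, the middle of the bottle.
- cap_1: Loose aluminium crimp cap, one of 4 alike, open side down, some 70 mm apart on the 2 mm thick steel plate before the robot; any cap fits any bottle, spares stay. Upside-down cup: 38 mm outside, 34.4 mm inside (1.7 mm play each side round a bottle's lip), 14 mm tall, top 2 mm thick, 10 g. Origin: centre of its open lower edge; z points up through the closed top.
- cap_2: Loose aluminium crimp cap, one of 4 alike, open side down, some 70 mm apart on the 2 mm thick steel plate before the robot; any cap fits any bottle, spares stay. Upside-down cup: 38 mm outside, 34.4 mm inside (1.7 mm play each side round a bottle's lip), 14 mm tall, top 2 mm thick, 10 g. Origin: centre of its open lower edge; z points up through the closed top.
- cap_3: Loose aluminium crimp cap, one of 4 alike, open side down, some 70 mm apart on the 2 mm thick steel plate before the robot; any cap fits any bottle, spares stay. Upside-down cup: 38 mm outside, 34.4 mm inside (1.7 mm play each side round a bottle's lip), 14 mm tall, top 2 mm thick, 10 g. Origin: centre of its open lower edge; z points up through the closed top.
- cap_4: Loose aluminium crimp cap, one of 4 alike, open side down, some 70 mm apart on the 2 mm thick steel plate before the robot; any cap fits any bottle, spares stay. Upside-down cup: 38 mm outside, 34.4 mm inside (1.7 mm play each side round a bottle's lip), 14 mm tall, top 2 mm thick, 10 g. Origin: centre of its open lower edge; z points up through the closed top.
- tray: Shallow open aluminium steriliser tray, fixed, 120 mm (its x) by 320 mm (its y, the length) by 20 mm high, walls and floor 3 mm, with a wire handle at each end, beyond the cap plate. Origin: centre of its underside. Three bottles fit in one row along y, about 100 mm apart.
- tray_floor (a point): Centre of the tray's inner floor, 3 mm above its underside.
- screen: Inspection screen standing at the robot's left, fixed: 400 mm wide and 360 mm tall, upright panel half matt black, half white, with a lamp hood on top that overhangs 0.1 m. Origin: centre line at table level, 28 mm in front of the panel; its -x axis points out of the panel's front, towards the bench.
- screen_view (a point): Viewing point in the air before the screen, 180 mm above the table and 218 mm out from the panel, on its centre line. A bottle is in view when its middle is within 100 mm or so of this point.
- vial: Bystander, leave alone: small amber glass vial with aluminium top, 30 mm wide, 57 mm tall. Origin: centre of its underside.
- beaker: Bystander, leave alone: clear empty beaker, 52 mm wide, 68 mm tall. Origin: centre of its underside.
- big_bottle: Bystander, leave alone: large capped infusion bottle, 79 mm wide, 168 mm tall, 0.75 kg. Origin: centre of its underside.
- tweezers: Bystander, leave alone: steel tweezers 110 mm long lying flat, 10 mm high. Origin: centre of the underside, x along the length.
There are look-alikes about, which are no part of the job. What is shaped like the bottle_2 but blue or purple is not meant.

How it is judged (in metres and radians):
On the way, in this order (a step that is already met when the one before it is completed fails the run):
1. bottle_1 (the leftmost place in the row), not yet capped, is tipped 33 to 57 degrees with its middle within 130 mm of the viewing point, for 2.5 s (angle between bottle_1's own z axis and vertical between 0.576 and 0.995 rad and distance between bottle_1_middle and screen_view below 0.13 m and distance between each of cap_1, cap_2, cap_3, cap_4 and bottle_1_seat above 0.025 m), for 2.5 s.
2. bottle_2 (the middle place in the row), not yet capped, is tipped 33 to 57 degrees with its middle within 130 mm of the viewing point, for 2.5 s (angle between bottle_2's own z axis and vertical between 0.576 and 0.995 rad and distance between bottle_2_middle and screen_view below 0.13 m and distance between each of cap_1, cap_2, cap_3, cap_4 and bottle_2_seat above 0.025 m), for 2.5 s.
3. bottle_3 (the rightmost place in the row), not yet capped, is tipped 33 to 57 degrees with its middle within 130 mm of the viewing point, for 2.5 s (angle between bottle_3's own z axis and vertical between 0.576 and 0.995 rad and distance between bottle_3_middle and screen_view below 0.13 m and distance between each of cap_1, cap_2, cap_3, cap_4 and bottle_3_seat above 0.025 m), for 2.5 s.
At the end, for the whole second after the job is handed in: Every bottle stands at rest on the floor of the tray, upright within 3.4 degrees, with a cap fully down on its stopper (cap origin within 5 mm of the seat point) and level on it within 5 degrees (x of bottle_1 in the frame of tray between -0.06 and 0.06 m and y of bottle_1 in the frame of tray between -0.16 and 0.16 m and z of each of bottle_1, bottle_2, bottle_3 in the frame of tray below 0.007 m and angle between each of bottle_1, bottle_2, bottle_3's own z axis and vertical below 0.06 rad and linear speed of each of bottle_1, bottle_2, bottle_3 below 0.02 m/s and ((distance between cap_1 and bottle_1_seat below 0.005 m and angle between the z axis of cap_1 and the z axis of bottle_1, either way round below 0.09 rad) or (distance between cap_2 and bottle_1_seat below 0.005 m and angle between the z axis of cap_2 and the z axis of bottle_1, either way round below 0.09 rad) or (distance between cap_3 and bottle_1_seat below 0.005 m and angle between the z axis of cap_3 and the z axis of bottle_1, either way round below 0.09 rad) or (distance between cap_4 and bottle_1_seat below 0.005 m and angle between the z axis of cap_4 and the z axis of bottle_1, either way round below 0.09 rad)) and x of bottle_2 in the frame of tray between -0.06 and 0.06 m and y of bottle_2 in the frame of tray between -0.16 and 0.16 m and ((distance between cap_1 and bottle_2_seat below 0.005 m and angle between the z axis of cap_1 and the z axis of bottle_2, either way round below 0.09 rad) or (distance between cap_2 and bottle_2_seat below 0.005 m and angle between the z axis of cap_2 and the z axis of bottle_2, either way round below 0.09 rad) or (distance between cap_3 and bottle_2_seat below 0.005 m and angle between the z axis of cap_3 and the z axis of bottle_2, either way round below 0.09 rad) or (distance between cap_4 and bottle_2_seat below 0.005 m and angle between the z axis of cap_4 and the z axis of bottle_2, either way round below 0.09 rad)) and x of bottle_3 in the frame of tray between -0.06 and 0.06 m and y of bottle_3 in the frame of tray between -0.16 and 0.16 m and ((distance between cap_1 and bottle_3_seat below 0.005 m and angle between the z axis of cap_1 and the z axis of bottle_3, either way round below 0.09 rad) or (distance between cap_2 and bottle_3_seat below 0.005 m and angle between the z axis of cap_2 and the z axis of bottle_3, either way round below 0.09 rad) or (distance between cap_3 and bottle_3_seat below 0.005 m and angle between the z axis of cap_3 and the z axis of bottle_3, either way round below 0.09 rad) or (distance between cap_4 and bottle_3_seat below 0.005 m and angle between the z axis of cap_4 and the z axis of bottle_3, either way round below 0.09 rad))); the robot touches nothing.
It fails at once if a bottle is laid down or upside down (tilted more than 70 degrees) (angle between any of bottle_1, bottle_2, bottle_3's own z axis and vertical above 1.22 rad).
It fails at once if a bystander is moved by more than 30 mm (distance of any of vial, beaker, big_bottle, tweezers from where it was at the start of the episode above 0.03 m).
Of bottle_1, bottle_2, bottle_3 only 2 to 3 are there at a start; the rules pass over those that are not, and their reading is None.
At some moment in a run one of cap_1, cap_2, cap_3, cap_4 may be knocked a few centimetres aside while the robot is not near it.
It also fails if it takes over 210 s, if anything falls off the work surface, if the arm or the gripper's body presses on something with over 40 N, if the wrist force passes 120 N, or if a joint passes its speed limit or range.

## Working session

There is one attempt and no reset: what is moved stays moved. The work goes in short steps, Python scripts to look and compute and a tool call to move; the robot and the scene stay as the last step left them, time stands still between calls to the robot, and variables do not carry over. Pictures are saved under pics/ and viewed, at most 14 in all, crops included, and the job is handed in when it is done.

Besides the shell and the picture viewer there is one more tool, called after "Request:" as name(argument=value, ...), one argument or row to a line, values as JSON. send_rows: Moves the arm, as the interface text tells. Its arguments: {"type":"object","properties":{"series":{"type":"array"}},"required":["series"]}

```bash
ls; mkdir -p pics
cat > h.py <<'E'
import numpy as np, cv2, os
from cell import sensors, get_image, ctrl
def grab(n,tag):
    d=get_image(n); cv2.imwrite(f'pics/{tag}.png',d['img'][:,:,::-1]); np.savez(f'pics/{tag}.npz',**d); return d
def load(tag): return dict(np.load(f'pics/{tag}.npz'))
def KD(d):
    f=200/np.tan(np.radians(float(d['vfov'])/2)); K=np.array([[f,0,float(d['cx'])],[0,f,float(d['cy'])],[0,0,1]]); return K,np.array([float(d['k1']),0,0,0,0])
def ray(d,uv):
    K,D=KD(d); p=cv2.undistortPoints(np.array([[uv]],float),K,D)[0,0]; M=d['world_to_cam']; R=M[:3,:3]
    return -R.T@M[:3,3], R.T@np.array([p[0],p[1],1.])
def atz(d,uv,z):
    c,r=ray(d,uv); return c+r*(z-c[2])/r[2]
def dep(d,uv):
    c,r=ray(d,uv); return c+r*float(d['depth'][int(round(uv[1])),int(round(uv[0]))])
def cloud(d):
    K,D=KD(d); v,u=np.mgrid[:400,:640]; p=cv2.undistortPoints(np.stack([u.ravel(),v.ravel()],1).astype(float)[:,None],K,D)[:,0]
    M=d['world_to_cam']; z=d['depth'].ravel(); P=np.c_[p*z[:,None],z]; return ((P-M[:3,3])@M[:3,:3]).reshape(400,640,3)
def proj(d,P):
    K,D=KD(d); M=d['world_to_cam']; return cv2.projectPoints(np.array(P,float).reshape(-1,1,3),cv2.Rodrigues(M[:3,:3])[0],M[:3,3],K,D)[0][:,0]
def two(d1,a,d2,b):
    c1,r1=ray(d1,a);c2,r2=ray(d2,b); A=np.c_[r1,-r2]; s=np.linalg.lstsq(A,c2-c1,rcond=None)[0]; p,q=c1+r1*s[0],c2+r2*s[1]; return (p+q)/2,np.linalg.norm(p-q)
E
python3 - <<'E'
from h import *
np.set_printoptions(precision=3,suppress=True)
print(sensors.read_state())
for n in ('scene','top','wrist'):
    d=grab(n,n+'0'); print(n,d['vfov'],d['k1'],d['cx'],d['cy'],d['world_to_cam'])
E
```

```text
pics
{'clock': 0.0, 'qpos': array([ 1.048,  0.629,  0.038,  1.518, -0.027,  0.996, -0.02 ]), 'qd': array([ 0.   , -0.002,  0.002, -0.001,  0.   , -0.002, -0.001]), 'tau': array([  0.002, -56.367,   1.23 , -19.392,   0.013,  -0.012,   0.   ]), 'eef_pos': array([ 286.443, -582.771,  247.386]), 'tool_rot': array([-3.14 ,  0.   ,  0.457]), 'force': array([-0.35 ,  0.441, -0.505]), 'torque': array([ 0.022, -0.033, -0.011]), 'gripper_force': 0.0, 'width': 85.05488181869119}
scene 53.06503324174644 -0.006194475493183212 322.87611020853177 196.22943053754466 [[  -0.064    0.998    0.009  -33.246]
 [   0.823    0.058   -0.566 -359.087]
 [  -0.565   -0.029   -0.825 1581.718]
 [   0.       0.       0.       1.   ]]
top 56.572908566131 0.010846500304952728 321.8893647895233 197.98398646876305 [[   0.057   -0.998    0.006   50.805]
 [  -0.979   -0.057   -0.198  546.857]
 [   0.198    0.006   -0.98  1055.754]
 [   0.       0.       0.       1.   ]]
wrist 70.23976224409508 -0.044344626165650616 318.10935629248297 196.10401452331868 [[   0.441   -0.898   -0.002 -649.757]
 [  -0.852   -0.419    0.315  -41.608]
 [  -0.283   -0.137   -0.949  381.502]
 [   0.       0.       0.       1.   ]]
```

View pics/scene0.png

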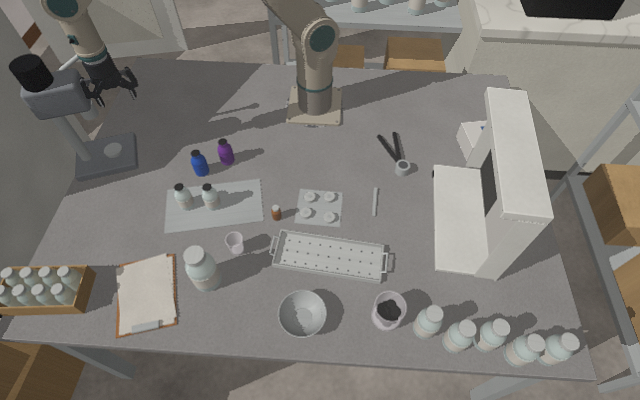

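View pics/top0.png

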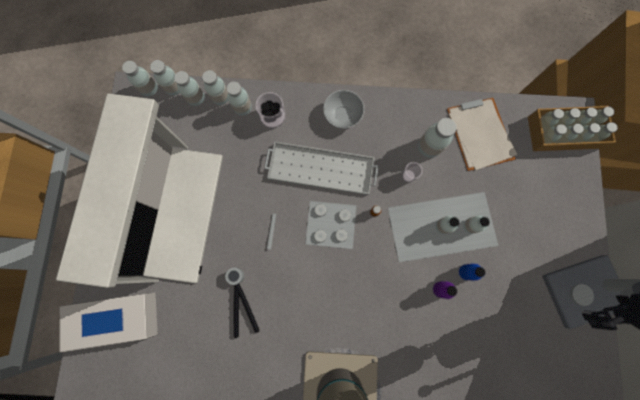

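View pics/wrist0.png

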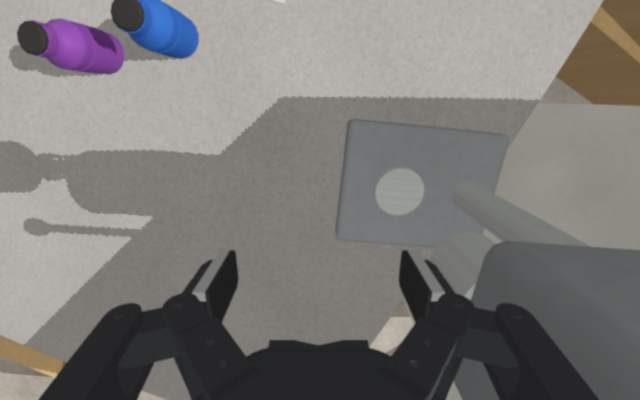

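Scene view: two white-capped clear bottles on the feed plate at (182,196) and (210,195). There are caps at (310,197), (330,197), (306,212) and (331,217), and the tray is centred at (331,255). The screen is at the right of the picture, which is the robot's left. The blue (200,162) and purple (226,151) bottles are look-alikes and stand off the plate. In the top view the bottles are at (449,225) and (478,223), the caps at (320,211), (344,215), (320,237) and (342,236), the vial at (376,211) and the tweezers at (271,230).

Run:
```python
from h import *
np.set_printoptions(precision=1,suppress=True)
s,t=load('scene0'),load('top0')
I=[cv2.resize(s['img'][120:290,150:450],None,fx=2.6,fy=2.6,interpolation=2)[:,:780],cv2.resize(t['img'][130:290,250:510],None,fx=3,fy=3,interpolation=2)]
cv2.imwrite('pics/sc.png',I[0][:,:,::-1]);cv2.imwrite('pics/tc.png',I[1][:,:,::-1])
for d,n in((s,'scene'),(t,'top')):
    C=cloud(d)
    for uv in ([(182,188),(210,187),(310,197),(330,197),(306,212),(331,217),(331,255)] if n=='scene' else [(453,222),(482,222),(320,211),(344,215),(320,237),(342,236),(320,170)]): print(n,uv,C[uv[1],uv[0]])
# top-down height map
P=cloud(t).reshape(-1,3); Q=cloud(s).reshape(-1,3); A=np.r_[P,Q]
for lo,hi,nm in((90,125,'bot'),(9,25,'cap')):
    m=(A[:,2]>lo)&(A[:,2]<hi)&(A[:,0]>300)&(A[:,0]<760)&(A[:,1]>-500)&(A[:,1]<300)
    g=np.zeros((480,820),np.uint8); B=A[m]; g[(B[:,0]-300).astype(int),(B[:,1]+500).astype(int)]=1
    g=cv2.morphologyEx(g,cv2.MORPH_CLOSE,np.ones((5,5)))
    n,l,st,c=cv2.connectedComponentsWithStats(g)
    for i in range(1,n):
        if st[i,4]>80: print(nm,c[i][1]+300,c[i][0]-500,st[i,2:5])
```

```text
scene (182, 188) [ 503.7 -366.1  104.8]
scene (210, 187) [ 494.7 -281.5  105.7]
scene (310, 197) [448.8  19.6  15.5]
scene (330, 197) [443.5  85.1  14.3]
scene (306, 212) [507.5  11.6  15.2]
scene (331, 217) [519.4  92.4  13.2]
scene (331, 255) [649.6  99.4   7.3]
top (453, 222) [ 485.7 -290.7  103.8]
top (482, 222) [ 490.8 -373.2  101.5]
top (320, 211) [509.9  86.   15.2]
top (344, 215) [501.3  11.9  17.7]
top (320, 237) [430.2  81.3  14.8]
top (342, 236) [437.   14.9  15.6]
top (320, 170) [642.7  93.7   6.4]
bot 307.1626794258373 -286.62200956937795 [ 33  19 418]
bot 354.68663594470047 -364.1797235023041 [ 31  38 868]
bot 489.44680851063833 -294.34751773049646 [ 30  38 846]
bot 494.1277705345502 -378.84224250325946 [ 28  38 767]
bot 727.8311981914092 -243.47098718914845 [  72   54 1327]
cap 312.7029702970297 -267.7029702970297 [ 15  23 101]
cap 371.97969543147207 -352.74111675126903 [ 36  41 197]
cap 437.09717314487636 81.4293286219081 [  40   42 1132]
cap 443.0795135640786 17.256314312441532 [  39   42 1069]
cap 505.0591928251121 9.773991031390153 [  37   41 1115]
cap 517.361013986014 85.4414335664336 [  39   42 1144]
cap 583.7511261261261 2.379504504504496 [138  23 888]
cap 665.2640075973409 110.41690408357078 [ 351  142 4212]
cap 624.9444444444445 -187.68518518518516 [ 19  10 108]
cap 663.1212121212121 -185.09090909090907 [ 34  15 165]
cap 744.2452830188679 -216.68867924528303 [  7  30 106]
```

View pics/tc.png

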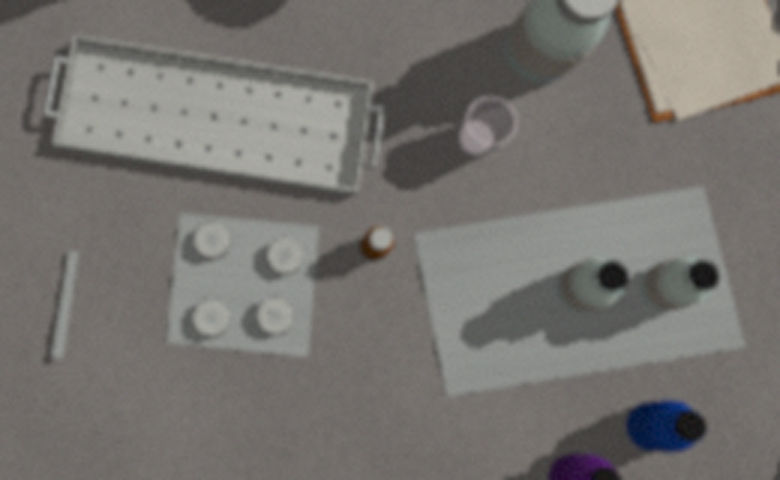

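View pics/sc.png

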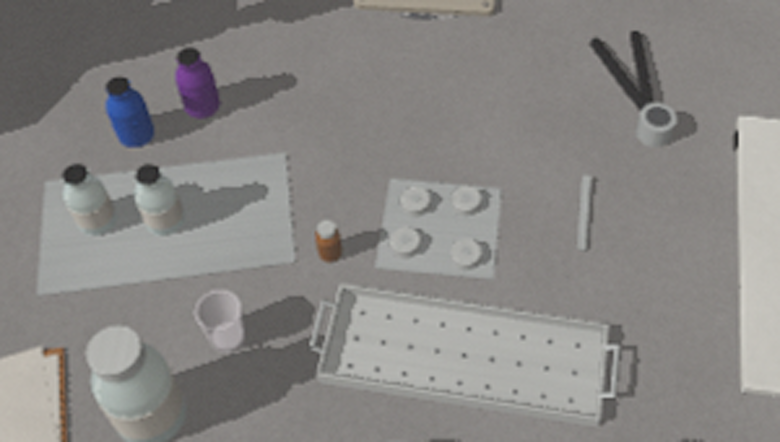

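Bottle candidates (top view): clear-glass A at (454,222) and B at (484,222) on the feed plate. Blue (472,272) and purple (445,290) are off the plate and the wrong colour. The crops confirm A and B are the ones meant, and A is on the left so it goes first. Next I'll triangulate the bottles and caps and fit the tray and screen.

Run:
```python
from h import *
np.set_printoptions(precision=1,suppress=True)
s,t=load('scene0'),load('top0')
S=lambda x,y:(x/2.6+150-.3,y/2.6+120-.3)
T=lambda x,y:(x/3+250-.33,y/3+130-.33)
for n,a,b in [('A',(149,174),(613,276)),('B',(76,174),(704,275)),('c1',(417,195),(212,235)),('c2',(406,235),(286,251)),('c3',(467,194),(211,313)),('c4',(467,248),(0,0))][:5]:
    print(n,two(s,S(*a),t,T(*b)))
print('c4',two(s,S(467,248),t,T(212,235)),'c3b',two(s,S(467,194),t,T(211,313)),'c2',two(s,S(406,235),t,T(286,251)),'c1',two(s,S(417,195),t,T(275,312)))
# tray corners (outer rim) in top crop, z 20
print('tray rim z=20',[atz(t,T(*p),20) for p in((76,37),(375,82),(358,190),(54,146))])
print('feed plate',[atz(t,T(*p),2) for p in((416,235),(703,187),(744,345),(449,395))])
print('vial',dep(t,T(379,240)),'beaker',dep(t,T(490,110)))
C=cloud(t);D=cloud(s)
A=np.r_[C.reshape(-1,3),D.reshape(-1,3)]
m=(A[:,1]>200)&(A[:,1]<900)&(A[:,0]>150)&(A[:,0]<850)
for lo,hi in((5,60),(60,120),(120,200),(200,300),(300,345),(345,450)):
    B=A[m&(A[:,2]>lo)&(A[:,2]<hi)]; print(lo,hi,len(B),B.min(0) if len(B) else 0,B.max(0) if len(B) else 0)
for uv in((180,150),(205,160),(160,270),(190,270),(200,240),(140,230),(130,260),(150,100),(100,110),(65,270),(110,285)): print('top',uv,C[uv[1],uv[0]])
for uv in((436,180),(436,265),(460,220),(490,260),(486,95),(510,210),(487,185),(500,255)): print('sc',uv,D[uv[1],uv[0]])
```

```text
A (array([ 487.8, -295.1,   97.1]), np.float64(1.5268524372198289))
B (array([ 493.8, -381.1,   97. ]), np.float64(1.1510902918839145))
c1 (array([504.9,  55.5, 114.1]), np.float64(58.42229192983065))
c2 (array([505.6,  10.3,  23.7]), np.float64(1.7944149776176446))
c3 (array([438.5,  82.1,  22.4]), np.float64(0.6008308413204139))
c4 (array([518.1,  86.1,  21.9]), np.float64(1.379359742974832)) c3b (array([438.5,  82.1,  22.4]), np.float64(0.6008308413204139)) c2 (array([505.6,  10.3,  23.7]), np.float64(1.7944149776176446)) c1 (array([443.4,  18.5,  20.9]), np.float64(2.0244040680626756))
tray rim z=20 [array([722.3, 241.4,  20. ]), array([691.3, -76.2,  20. ]), array([574.1, -62.1,  20. ]), array([602.4, 254.5,  20. ])]
feed plate [array([ 533.9, -126. ,    2. ]), array([ 602.4, -425. ,    2. ]), array([ 439.6, -461.7,    2. ]), array([ 371.9, -162.8,    2. ])]
vial [516.6 -79.9  57.1] beaker [ 662.5 -193.    37.4]
5 60 17677 [150.1 200.1   5. ] [850.  793.7  60. ]
60 120 6393 [150.  217.5  60. ] [849.9 783.4 120. ]
120 200 2352 [273.5 340.8 120. ] [849.9 606.1 199.8]
200 300 762 [273.1 514.1 200.4] [701.9 581.3 299.8]
300 345 1224 [270.4 472.4 300.3] [701.8 581.8 345. ]
345 450 16456 [270.8 471.8 345. ] [701.  614.5 364.4]
top (180, 150) [679.6 539.9  14.7]
top (205, 160) [650.5 456.1  18.1]
top (160, 270) [305.6 548.6  16.6]
top (190, 270) [310.5 461.   14.6]
top (200, 240) [400.1 440.8  19.4]
top (140, 230) [413.3 586.8  96.1]
top (130, 260) [329.1 591.5 115.7]
top (150, 100) [684.6 481.3 358.4]
top (100, 110) [1124.5 1319.9 -759.8]
top (65, 270) [300.4 597.7 359.6]
top (110, 285) [275.2 504.9 353.1]
sc (436, 180) [351.2 439.5  18.1]
sc (436, 265) [664.8 410.5  15.1]
sc (460, 220) [503.9 501.3  16. ]
sc (490, 260) [694.9 523.9 128.3]
sc (486, 95) [298.8 503.5 348.3]
sc (510, 210) [687.3 487.5 360.9]
sc (487, 185) [396.5 587.   65.6]
sc (500, 255) [697.4 536.2 165.3]
```

The view point is about (475,365,180). Tray centre is about (648,89), with its y axis along (0.09,0.996). Stoppers are at A (488,-295) and B (494,-381). Moving above A.

Request:
send_rows(
  series=[
    [85,[0.42,0.6,-0.1],[0,0,0.82]],
    [85,[0.42,0.6,-0.1],[0,0,0.82]],
    [85,[0.42,0.6,-0.1],[0,0,0.82]],
    [85,[0.42,0.6,-0.1],[0,0,0.82]],
    [85,[0.42,0.6,-0.1],[0,0,0.82]],
    [85,[0.42,0.6,-0.1],[0,0,0.82]],
    [85,[0.42,0.6,-0.1],[0,0,0.82]],
    [85,[0.42,0.6,-0.1],[0,0,0.82]],
  ],
)

```text
clock: 1.15
eef_pos: [488.9, -294.2, 200.0]
tool_rot: [-3.141, 0.0, 1.031]
force: [0.0, 0.0, -0.6]
width: 84.8
gripper_force: 0.0
```

Run:
```python
from h import *
np.set_printoptions(precision=2,suppress=True)
st=sensors.read_state(); print(st['clock'],st['eef_pos'],st['tool_rot'],st['qpos'],st['force'],st['width'])
w=grab('wrist','wrist1'); print(proj(w,[[488,-295,105],[494,-381,105]]))
C=cloud(w).reshape(-1,3)
for lab,x,y in(('A',488,-295),('B',494,-381)):
    B=C[(abs(C[:,2]-105)<6)&(np.hypot(C[:,0]-x,C[:,1]-y)<22)]
    if len(B): print(lab,len(B),B.min(0),B.max(0),(B.min(0)+B.max(0))/2,np.median(B,0))
```

```text
1.15 [ 488.93 -294.17  199.97] [-3.14  0.    1.03] [ 0.57  0.57 -0.12  1.79  0.09  0.78 -0.13] [ 0.04  0.   -0.62] 84.77145078482862
[[317.15 205.01]
 [371.33 277.8 ]]
A 1001 [ 473.87 -311.07   99.01] [ 504.13 -280.65  107.56] [ 489.   -295.86  103.28] [ 490.12 -294.52  105.49]
B 803 [ 479.19 -395.36   99.01] [ 509.88 -365.23  107.31] [ 494.54 -380.29  103.16] [ 495.32 -377.82  105.32]
```

View pics/wrist1.png

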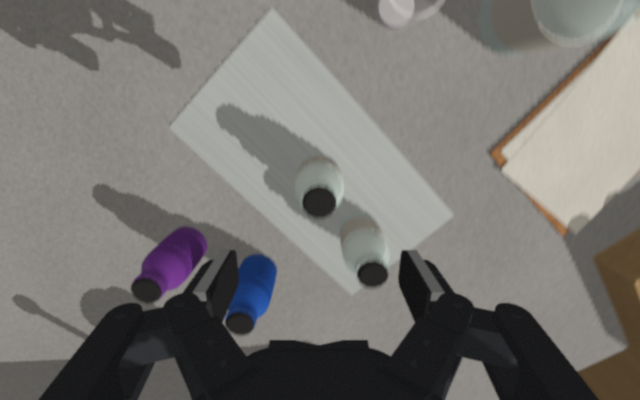

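Wrist view: A's stopper is at (319,201) and B's at (372,273). Depth puts A at (489,-295.5) and the tops at 105. The blue and purple bottles are to the left. Descend and grip A.

Request:
send_rows(
  series=[
    [85,[0,-0.02,-0.35],[0,0,0]],
    [85,[0,0,-0.35],[0,0,0]],
    [85,[0,0,-0.35],[0,0,0]],
    [85,[0,0,-0.3],[0,0,0]],
    [85,[0,0,-0.2],[0,0,0]],
    [85,[0,0,-0.12],[0,0,0]],
    [85,[0,0,0],[0,0,0]],
  ],
)

```text
clock: 2.08
eef_pos: [488.2, -296.5, 99.9]
tool_rot: [-3.141, -0.0, 1.029]
force: [-0.5, -0.0, 0.4]
width: 84.9
gripper_force: 0.0
```

Request:
send_rows(
  series=[
    [0,[0,0,0],[0,0,0]],
    [0,[0,0,0],[0,0,0]],
    [0,[0,0,0],[0,0,0]],
    [0,[0,0,0],[0,0,0]],
    [0,[0,0,0],[0,0,0]],
    [0,[0,0,0],[0,0,0]],
    [0,[0,0,0],[0,0,0]],
    [0,[0,0,0],[0,0,0]],
  ],
)

```text
clock: 3.08
eef_pos: [488.5, -296.6, 100.8]
tool_rot: [3.141, 0.0, 1.029]
force: [-1.3, 0.5, 5.7]
width: 28.8
gripper_force: 58.9
```

Gripped at 28.8 mm. Lift and check.

Request:
send_rows(
  series=[
    [0,[0,0,0.15],[0,0,0]],
    [0,[0,0,0.3],[0,0,0]],
    [0,[0,0,0.5],[0,0,0]],
    [0,[0,0,0.5],[0,0,0]],
    [0,[0,0,0.5],[0,0,0]],
    [0,[0,0,0.4],[0,0,0]],
    [0,[0,0,0.15],[0,0,0]],
  ],
)

```text
clock: 3.95
eef_pos: [488.7, -296.8, 251.6]
tool_rot: [3.139, -0.0, 1.029]
force: [-0.3, -0.5, -2.4]
width: 28.6
gripper_force: 59.5
```

Run:
```python
from h import *
np.set_printoptions(precision=2,suppress=True)
st=sensors.read_state(); print(st['eef_pos'],st['force'],st['width'])
a=grab('scene','s2');c=proj(a,[st['eef_pos']])[0].astype(int);print(c)
b=grab('top','t2');e=proj(b,[st['eef_pos']])[0].astype(int);print(e)
I=[cv2.resize(d['img'][p[1]-50:p[1]+60,p[0]-50:p[0]+60],(396,396),interpolation=2) for d,p in((a,c),(b,e))]
cv2.imwrite('pics/lift.png',np.hstack(I)[:,:,::-1])
```

```text
[ 488.74 -296.8   251.56] [-0.35 -0.49 -2.4 ] 28.630418886454123
[193 154]
[476 212]
```

View pics/lift.png

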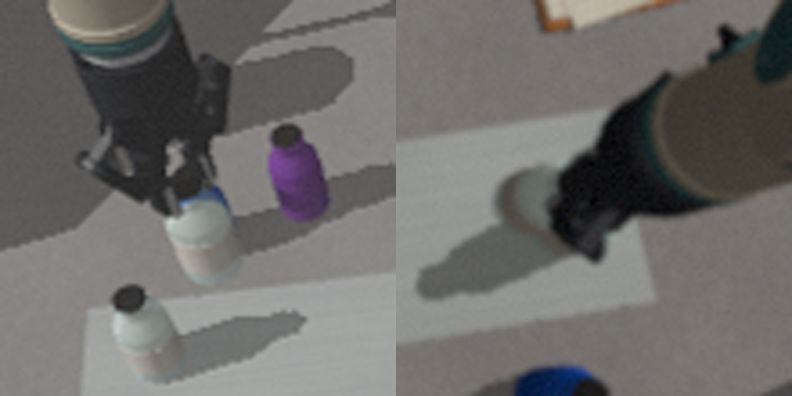

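A is held upright and B is undisturbed. Swing to the screen and tilt radially outwards.

Request:
send_rows(
  series=[
    [0,[-0.02,0.35,0],[0,0,0.45]],
    [0,[-0.03,0.55,0],[0,0,0.71]],
    [0,[-0.04,0.7,0],[0,0,0.9]],
    [0,[-0.04,0.75,0],[0,0,0.97]],
    [0,[-0.04,0.75,0],[0,0,0.97]],
    [0,[-0.04,0.75,0],[0,0,0.97]],
    [0,[-0.04,0.75,0],[0,0,0.97]],
    [0,[-0.04,0.75,0],[0,0,0.97]],
  ],
)

```text
clock: 5.05
eef_pos: [469.1, 27.1, 249.2]
tool_rot: [-3.139, -0.001, 1.638]
force: [0.6, 0.1, -1.2]
width: 28.9
gripper_force: 59.5
```

Request:
send_rows(
  series=[
    [0,[-0.04,0.75,0],[0,0,0.97]],
    [0,[-0.04,0.75,0],[0,0,0.97]],
    [0,[-0.04,0.75,0],[0,0,0.97]],
    [0,[-0.04,0.75,0],[0,0,0.97]],
    [0,[-0.04,0.7,0],[0,0,0.9]],
    [0,[-0.03,0.6,0],[0,0,0.77]],
    [0,[-0.03,0.45,0],[0,0,0.58]],
    [0,[-0.02,0.25,0],[0,0,0.33]],
  ],
)

```text
clock: 6.05
eef_pos: [451.9, 326.3, 249.1]
tool_rot: [-3.139, -0.001, 2.201]
force: [0.3, -0.4, -2.8]
width: 28.8
gripper_force: 59.5
```

Request:
send_rows(
  series=[
    [0,[0,0,0],[0.29,-0.4,0]],
    [0,[0,0,-0.05],[0.5,-0.7,0]],
    [0,[0,0,-0.05],[0.58,-0.81,0]],
    [0,[0,0,-0.05],[0.58,-0.81,0]],
    [0,[0,0,-0.05],[0.58,-0.81,0]],
    [0,[0,0,-0.05],[0.58,-0.81,0]],
    [0,[0,0,-0.05],[0.58,-0.81,0]],
    [0,[0,0,-0.05],[0.58,-0.81,0]],
  ],
)

```text
clock: 7.05
eef_pos: [461.6, 311.9, 231.5]
tool_rot: [2.652, 0.04, 2.173]
force: [0.2, 0.1, -3.3]
width: 28.4
gripper_force: 59.8
```

Request:
send_rows(
  series=[
    [0,[0,0,0],[0.58,-0.81,0]],
    [0,[0,0,0],[0.35,-0.49,0]],
    [0,[0,0,0],[0,0,0]],
  ],
)

```text
clock: 7.42
eef_pos: [463.5, 307.6, 230.2]
tool_rot: [2.573, 0.051, 2.165]
force: [-0.2, -0.2, -2.6]
width: 28.5
gripper_force: 59.8
```

Run:
```python
from h import *
from scipy.spatial.transform import Rotation as R
np.set_printoptions(precision=3,suppress=True)
st=sensors.read_state(); z=R.from_euler('xyz',st['tool_rot']).as_matrix()[:,2]; print(st['clock'],st['eef_pos'],st['qpos'],'tool z',z,np.degrees(np.arccos(-z[2])),'mid',st['eef_pos']+48*z)
a=grab('scene','s3');c=proj(a,[st['eef_pos']])[0].astype(int);print(c)
cv2.imwrite('pics/tilt.png',cv2.resize(a['img'][c[1]-70:c[1]+80,c[0]-80:c[0]+90],None,fx=3,fy=3,interpolation=2)[:,:,::-1])
```

```text
7.425 [463.48  307.648 230.23 ] [-0.349  0.412 -0.46   2.298  1.913  0.309 -1.958] tool z [ 0.47   0.266 -0.841] 32.70537783125532 mid [486.054 320.417 189.84 ]
[410 164]
```

View pics/tilt.png

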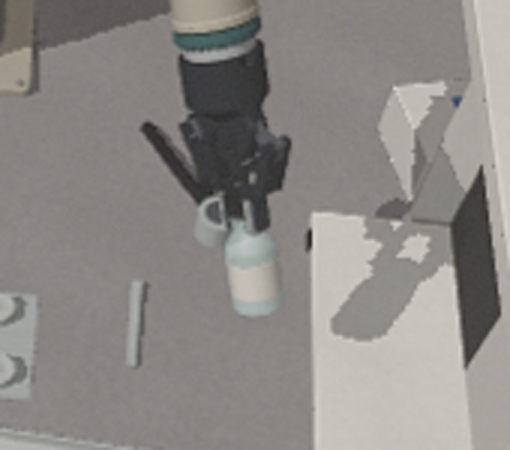

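The arm met its joint limits (j6, j4) at 32.7°. I'll fit a quick kinematic model to pick a tilt direction it can reach.

```bash
cat > kin.py <<'E'
import numpy as np, itertools
from scipy.optimize import least_squares
from scipy.spatial.transform import Rotation as R
Q=np.array([[1.048,.629,.038,1.518,-.027,.996,-.02],[.57,.57,-.12,1.79,.09,.78,-.13],[-.349,.412,-.46,2.298,1.913,.309,-1.958]])
P=np.array([[286.4,-582.8,247.4],[488.9,-294.2,200],[463.5,307.6,230.2]])
E=np.array([[-3.14,0,.457],[-3.14,0,1.031],[2.573,.051,2.165]])
def fk(q,s,p):
    h,a0,L1,a1,L2,a2,L3,o=p; M=np.eye(3); x=np.zeros(3)
    M=R.from_euler('z',s[0]*q[0]).as_matrix(); x=np.array([0,0,h])+M@[a0,0,0]
    M=M@R.from_euler('y',q[1]).as_matrix()@R.from_euler('z',s[1]*q[2]).as_matrix(); x=x+M@[a1,0,L1]
    M=M@R.from_euler('y',q[3]).as_matrix(); x=x+M@[-a1,0,0]
    M=M@R.from_euler('z',s[2]*q[4]).as_matrix(); x=x+M@[0,0,L2]
    M=M@R.from_euler('y',q[5]).as_matrix(); x=x+M@[a2,0,L3]
    M=M@R.from_euler('z',s[3]*q[6]+o).as_matrix(); return x,M
def res(p,s):
    r=[]
    for q,x,e in zip(Q,P,E):
        y,M=fk(q,s,p); r+=[*(y-x),*(300*(R.from_matrix(M.T@R.from_euler('xyz',e).as_matrix()).as_rotvec()))]
    return np.r_[r,(np.array(p[:7])-[340,0,380,0,380,0,200])*.003]
def fit():
    b=None
    for s in itertools.product((-1,1),repeat=4):
        for o in(0,1.57,-1.57,3.14):
            f=least_squares(res,[340,0,380,0,380,0,200,o],args=(s,))
            if b is None or f.cost<b[0]: b=(f.cost,s,f.x)
    return b
E
python3 - <<'E'
from kin import *
np.set_printoptions(precision=2,suppress=True)
b=fit(); print(b); print(res(b[2],b[1])[:18])
E
```

```text
(np.float64(691.9612355704252), (-1, -1, -1, -1), array([1207.17,  572.3 ,  -79.9 , -228.82,  326.17, -161.72,  665.02,
          1.57]))
[28.39 14.01 -4.92  0.21 -0.08 -0.25  6.61 15.4   6.96  2.51 -0.56  1.02
  1.   -0.68 -2.04  0.28 -0.03 -0.77]
```

Request:
send_rows(
  series=[
    [0,[0.2,0.15,0],[0,0,0]],
    [0,[0.25,0.2,0],[0,0,0]],
    [0,[0.25,0.2,0],[0,0,0]],
    [0,[0.2,0.15,0],[0,0,0]],
    [0,[0,0,0],[0.4,-0.56,0]],
    [0,[0,0,0],[0.58,-0.81,0]],
    [0,[0,0,0],[0.4,-0.56,0]],
    [0,[0,0,0],[0,0,0]],
  ],
)

```text
clock: 8.48
eef_pos: [518.8, 347.3, 228.7]
tool_rot: [2.387, 0.049, 2.15]
force: [0.2, -0.5, -2.8]
width: 28.6
gripper_force: 60.0
```

```bash
cat > where.py <<'E'
from h import *
from scipy.spatial.transform import Rotation as R
np.set_printoptions(precision=3,suppress=True)
st=sensors.read_state(); z=R.from_euler('xyz',st['tool_rot']).as_matrix()[:,2]; m=st['eef_pos']+48*z
print(st['clock'],st['eef_pos'],st['tool_rot'],st['qpos'],'tool z',z,np.degrees(np.arccos(-z[2])),'mid',m,np.linalg.norm(m-[475,365,180]),'F',st['force'],st['width'])
E
python3 where.py
```

```text
8.475 [518.785 347.318 228.708] [2.387 0.049 2.15 ] [-0.252  0.554 -0.627  2.285  2.309  0.576 -2.302] tool z [ 0.593  0.345 -0.728] 43.28367819824908 mid [547.23  363.867 193.765] 73.53878456506833 F [ 0.231 -0.523 -2.775] 28.590055005365215
```

Tilted 43.3°, with the bottle's middle about 74 mm from the viewing point. Hold for 3+ s, then bring it upright.

Request:
send_rows(
  series=[
    [0,[0,0,0],[0,0,0]],
    [0,[0,0,0],[0,0,0]],
    [0,[0,0,0],[0,0,0]],
    [0,[0,0,0],[0,0,0]],
    [0,[0,0,0],[0,0,0]],
    [0,[0,0,0],[0,0,0]],
    [0,[0,0,0],[0,0,0]],
    [0,[0,0,0],[0,0,0]],
  ],
)

```text
clock: 9.48
eef_pos: [519.6, 348.9, 230.6]
tool_rot: [2.382, 0.048, 2.151]
force: [-0.2, 0.2, -2.1]
width: 28.7
gripper_force: 60.0
```

Request:
send_rows(
  series=[
    [0,[0,0,0],[0,0,0]],
    [0,[0,0,0],[0,0,0]],
    [0,[0,0,0],[0,0,0]],
    [0,[0,0,0],[0,0,0]],
    [0,[0,0,0],[0,0,0]],
    [0,[0,0,0],[0,0,0]],
    [0,[0,0,0],[0,0,0]],
    [0,[0,0,0],[0,0,0]],
  ],
)

```text
clock: 10.48
eef_pos: [519.6, 348.9, 230.6]
tool_rot: [2.382, 0.048, 2.151]
force: [0.5, 0.2, -2.3]
width: 28.2
gripper_force: 60.0
```

```bash
python3 where.py
python3 - <<'E'
from h import *
st=sensors.read_state()
a=grab('scene','s4');b=grab('top','t4')
I=[]
for d in(a,b):
    c=proj(d,[st['eef_pos']])[0].astype(int)
    I.append(cv2.resize(d['img'][max(0,c[1]-50):c[1]+60,max(0,c[0]-50):c[0]+60],(396,396),interpolation=2))
cv2.imwrite('pics/tilt2.png',np.hstack(I)[:,:,::-1])
E
```

```text
10.475 [519.57  348.888 230.59 ] [2.382 0.048 2.151] [-0.253  0.552 -0.627  2.284  2.315  0.578 -2.307] tool z [ 0.595  0.348 -0.724] 43.60958252982462 mid [548.154 365.594 195.836] 74.85030784266273 F [ 0.513  0.244 -2.31 ] 28.164896086251577
```

View pics/tilt2.png

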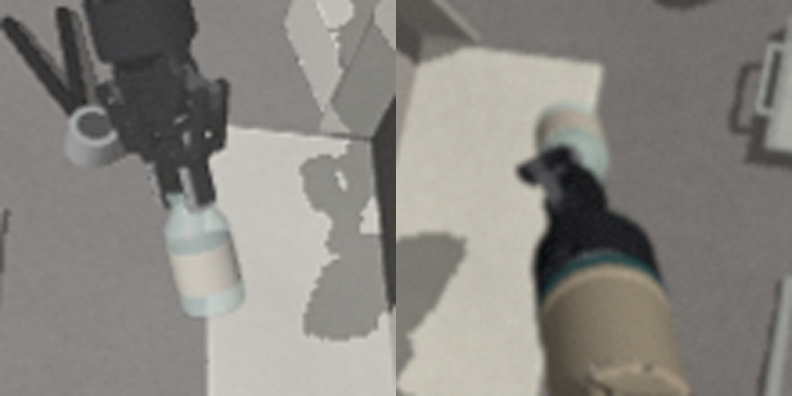

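Request:
send_rows(
  series=[
    [0,[0,0,0],[0,0,0]],
    [0,[0,0,0],[0,0,0]],
    [0,[0,0,0],[0,0,0]],
    [0,[0,0,0],[0,0,0]],
    [0,[0,0,0],[0,0,0]],
    [0,[0,0,0],[0,0,0]],
    [0,[0,0,0],[0,0,0]],
    [0,[0,0,0],[0,0,0]],
  ],
)

```text
clock: 11.58
eef_pos: [519.6, 348.9, 230.6]
tool_rot: [2.382, 0.048, 2.151]
force: [0.6, -0.1, -2.0]
width: 28.3
gripper_force: 60.0
```

The bottle follows the gripper's tilt. Held 3.1 s; now upright.

Request:
send_rows(
  series=[
    [0,[0,0,0],[-0.25,0.43,0]],
    [0,[0,0,0],[-0.4,0.69,0]],
    [0,[0,0,0],[-0.505,0.863,0]],
    [0,[0,0,0],[-0.505,0.863,0]],
    [0,[0,0,0],[-0.505,0.863,0]],
    [0,[0,0,0],[-0.505,0.863,0]],
    [0,[0,0,0],[-0.505,0.863,0]],
    [0,[0,0,0],[-0.505,0.863,0]],
  ],
)

```text
clock: 12.58
eef_pos: [524.6, 336.5, 226.9]
tool_rot: [2.895, 0.057, 2.159]
force: [1.3, -0.7, -1.9]
width: 28.5
gripper_force: 59.9
```

Request:
send_rows(
  series=[
    [0,[0,0,0],[-0.505,0.863,0]],
    [0,[0,0,0],[-0.21,0.37,0]],
    [0,[0,0,0],[0,0,0]],
  ],
)

```text
clock: 12.95
eef_pos: [525.4, 336.9, 226.3]
tool_rot: [3.015, 0.049, 2.165]
force: [0.1, -0.5, -2.1]
width: 28.6
gripper_force: 60.0
```

```bash
python3 where.py
```

```text
12.95 [525.402 336.947 226.332] [3.015 0.049 2.165] [-0.211  0.643 -0.698  1.728  0.628  0.871 -0.59 ] tool z [ 0.131  0.031 -0.991] 7.741755339046386 mid [531.7   338.412 178.769] 62.6365232769097 F [ 0.121 -0.486 -2.128] 28.574772916403372
```

```bash
cat > need.py <<'E'
import sys
from h import *
from scipy.spatial.transform import Rotation as R
np.set_printoptions(precision=3,suppress=True)
x,y,z,yaw=map(float,sys.argv[1:5]); st=sensors.read_state()
Rc=R.from_euler('xyz',st['tool_rot']); Rt=R.from_euler('xyz',[np.pi,0,yaw])
print('t',st['clock'],'pos',st['eef_pos'],'rot',st['tool_rot'],'F',st['force'],'w',st['width'],'q',st['qpos'])
print('shift units',(np.array([x,y,z])-st['eef_pos'])/60,'turn units',np.degrees((Rt*Rc.inv()).as_rotvec())/5)
E
python3 need.py 654 159 226 1.81
```

```text
t 12.95 pos [525.402 336.947 226.332] rot [3.015 0.049 2.165] F [ 0.121 -0.486 -2.128] w 28.574772916403372 q [-0.211  0.643 -0.698  1.728  0.628  0.871 -0.59 ]
shift units [ 2.143 -2.966 -0.006] turn units [-0.077  1.555 -4.094]
```

Request:
send_rows(
  series=[
    [0,[0.15,-0.2,0],[-0.01,0.2,-0.3]],
    [0,[0.25,-0.35,0],[-0.01,0.2,-0.5]],
    [0,[0.32,-0.45,0],[-0.01,0.2,-0.6]],
    [0,[0.35,-0.48,0],[-0.01,0.2,-0.65]],
    [0,[0.35,-0.48,0],[-0.01,0.2,-0.65]],
    [0,[0.32,-0.45,0],[-0.01,0.2,-0.6]],
    [0,[0.25,-0.35,0],[-0.01,0.2,-0.5]],
    [0,[0.15,-0.2,0],[0,0.15,-0.3]],
  ],
)

```text
clock: 13.95
eef_pos: [654.3, 156.2, 226.4]
tool_rot: [3.141, 0.001, 1.806]
force: [-0.6, 0.8, -2.9]
width: 28.6
gripper_force: 60.0
```

Request:
send_rows(
  series=[
    [0,[0,0,0],[0,0,0]],
    [0,[0,0,0],[0,0,0]],
  ],
)

```text
clock: 14.2
eef_pos: [652.3, 161.1, 226.8]
tool_rot: [3.141, -0.002, 1.812]
force: [0.8, -0.4, -1.7]
width: 28.4
gripper_force: 60.0
```

```bash
python3 need.py 654 159 110 1.81
python3 - <<'E'
from h import *
a=grab('top','t5')
C=cloud(a).reshape(-1,3)
B=C[(C[:,0]>560)&(C[:,0]<740)&(C[:,1]>-60)&(C[:,1]<240)]
f=B[(B[:,2]<14)&(B[:,2]>-3)]; print('z hist',np.percentile(f[:,2],[5,25,50,75,95]))
# rim: points 15..26
C=np.r_[cloud(load('scene0')).reshape(-1,3),cloud(load('top0')).reshape(-1,3)]
r=C[(C[:,2]>14)&(C[:,2]<28)&(C[:,0]>560)&(C[:,0]<740)&(C[:,1]>-85)&(C[:,1]<265)]
print(len(r),cv2.minAreaRect(r[:,:2].astype(np.float32)))
E
```

```text
t 14.2 pos [652.307 161.072 226.775] rot [ 3.141 -0.002  1.812] F [ 0.761 -0.363 -1.685] w 28.356738702212137 q [ 0.068  0.755 -0.647  1.461  0.483  1.087 -0.432]
shift units [ 0.028 -0.035 -1.946] turn units [-0.03   0.004 -0.028]
z hist [-2.24809452 -0.31551264  1.34076764  3.03800053  6.15474551]
979 ((652.401611328125, 91.2780532836914), (352.7220153808594, 126.18904113769531), 84.16790008544922)
```

Square over slot 1. Lower.

Request:
send_rows(
  series=[
    [0,[0,0,-0.25],[0,0,0]],
    [0,[0,0,-0.4],[0,0,0]],
    [0,[0,0,-0.4],[0,0,0]],
    [0,[0,0,-0.4],[0,0,0]],
    [0,[0,0,-0.3],[0,0,0]],
    [0,[0,0,-0.15],[0,0,0]],
    [0,[0,0,-0.05],[0,0,0]],
    [0,[0,0,0],[0,0,0]],
  ],
)

```text
clock: 15.25
eef_pos: [653.7, 159.8, 110.2]
tool_rot: [3.139, -0.001, 1.81]
force: [0.3, 0.8, -2.0]
width: 28.5
gripper_force: 60.0
```

Request:
send_rows(
  series=[
    [0,[0,0,-0.03],[0,0,0]],
    [0,[0,0,-0.03],[0,0,0]],
    [0,[0,0,-0.03],[0,0,0]],
    [0,[0,0,0],[0,0,0]],
  ],
)

```text
clock: 15.75
eef_pos: [653.2, 159.4, 104.1]
tool_rot: [3.141, -0.001, 1.81]
force: [0.4, 0.4, -2.7]
width: 28.6
gripper_force: 60.0
```

Request:
send_rows(
  series=[
    [0,[0,0,-0.015],[0,0,0]],
    [0,[0,0,-0.015],[0,0,0]],
    [0,[0,0,0],[0,0,0]],
  ],
)

```text
clock: 16.12
eef_pos: [653.3, 159.5, 102.4]
tool_rot: [3.14, -0.001, 1.81]
force: [-0.4, -0.1, -2.0]
width: 28.5
gripper_force: 60.0
```

Request:
send_rows(
  series=[
    [0,[0,0,-0.015],[0,0,0]],
    [0,[0,0,0],[0,0,0]],
  ],
)

```text
clock: 16.38
eef_pos: [653.4, 159.7, 101.9]
tool_rot: [3.14, -0.001, 1.81]
force: [-1.4, -0.0, 0.1]
width: 28.4
gripper_force: 60.4
```

Request:
send_rows(
  series=[
    [0,[0,0,-0.015],[0,0,0]],
    [0,[0,0,0],[0,0,0]],
  ],
)

```text
clock: 16.62
eef_pos: [653.4, 159.7, 101.9]
tool_rot: [3.14, -0.001, 1.81]
force: [-2.0, -0.8, 5.7]
width: 28.7
gripper_force: 60.8
```

Bottle A is down (contact at 101.9). Release, turn 90° and squeeze again so it is centred on a known TCP.

Request:
send_rows(
  series=[
    [62,[0,0,0.02],[0,0,0]],
    [62,[0,0,0],[0,0,0]],
    [62,[0,0,0],[0,0,0]],
    [62,[0,0,0],[0,0,-0.3]],
    [62,[0,0,0],[0,0,-0.7]],
    [62,[0,0,0],[0,0,-1]],
    [62,[0,0,0],[0,0,-1]],
    [62,[0,0,0],[0,0,-1]],
  ],
)

```text
clock: 17.62
eef_pos: [653.3, 159.6, 101.8]
tool_rot: [3.14, -0.001, 1.457]
force: [-0.4, 0.3, 0.0]
width: 62.3
gripper_force: 0.0
```

Request:
send_rows(
  series=[
    [62,[0,0,0],[0,0,-1]],
    [62,[0,0,0],[0,0,-1]],
    [62,[0,0,0],[0,0,-1]],
    [62,[0,0,0],[0,0,-1]],
    [62,[0,0,0],[0,0,-1]],
    [62,[0,0,0],[0,0,-1]],
    [62,[0,0,0],[0,0,-1]],
    [62,[0,0,0],[0,0,-1]],
  ],
)

```text
clock: 18.62
eef_pos: [653.3, 159.7, 101.8]
tool_rot: [3.14, -0.001, 0.759]
force: [0.4, -0.3, 1.1]
width: 61.8
gripper_force: 0.0
```

Request:
send_rows(
  series=[
    [62,[0,0,0],[0,0,-1]],
    [62,[0,0,0],[0,0,-1]],
    [62,[0,0,0],[0,0,-1]],
    [62,[0,0,0],[0,0,-1]],
    [62,[0,0,0],[0,0,-1]],
    [62,[0,0,0],[0,0,-1]],
    [62,[0,0,0],[0,0,0]],
    [62,[0,0,0],[0,0,0]],
  ],
)

```text
clock: 19.62
eef_pos: [653.3, 159.6, 101.9]
tool_rot: [3.14, -0.001, 0.241]
force: [0.1, -0.2, -0.7]
width: 62.0
gripper_force: 0.0
```

```bash
python3 need.py 653.4 159.7 102.4 0.24
```

```text
t 19.625 pos [653.306 159.644 101.851] rot [ 3.14  -0.001  0.241] F [ 0.06  -0.203 -0.707] w 61.99364364534149 q [-0.191  0.831 -0.16   1.563  0.174  0.761 -1.756]
shift units [0.002 0.001 0.009] turn units [ 0.011  0.017 -0.008]
```

Request:
send_rows(
  series=[
    [0,[0,0,0],[0,0,0]],
    [0,[0,0,0],[0,0,0]],
    [0,[0,0,0],[0,0,0]],
    [0,[0,0,0],[0,0,0]],
    [0,[0,0,0],[0,0,0]],
    [0,[0,0,0],[0,0,0]],
  ],
)

```text
clock: 20.38
eef_pos: [653.5, 159.8, 102.2]
tool_rot: [3.14, -0.002, 0.24]
force: [0.1, 0.6, 3.5]
width: 28.6
gripper_force: 59.1
```

Request:
send_rows(
  series=[
    [62,[0,0,0],[0,0,0]],
    [62,[0,0,0],[0,0,0]],
    [62,[0,0,0],[0,0,0]],
    [62,[0,0,0.3],[0,0,0]],
    [62,[0,0,0.4],[0,0,0]],
    [62,[0,0,0.4],[0,0,0]],
    [62,[0,0,0.3],[0,0,0]],
    [62,[0,0,0.2],[0,0,0]],
  ],
)

```text
clock: 21.38
eef_pos: [653.7, 159.7, 199.6]
tool_rot: [3.14, -0.003, 0.239]
force: [0.6, 0.8, -0.5]
width: 62.2
gripper_force: 0.0
```

```bash
python3 need.py 517 85 120 0.785
cat > obj.py <<'E'
import sys
from h import *
np.set_printoptions(precision=1,suppress=True)
# find level round tops near height z in region, from given camera tag list
def tops(tags,lo,hi,reg,cell=1):
    A=np.concatenate([cloud(load(t)).reshape(-1,3) for t in tags])
    m=(A[:,2]>lo)&(A[:,2]<hi)&(A[:,0]>reg[0])&(A[:,0]<reg[1])&(A[:,1]>reg[2])&(A[:,1]<reg[3])
    B=A[m]; g=np.zeros((int(reg[1]-reg[0])+1,int(reg[3]-reg[2])+1),np.uint8); g[(B[:,0]-reg[0]).astype(int),(B[:,1]-reg[2]).astype(int)]=1
    g=cv2.morphologyEx(g,cv2.MORPH_CLOSE,np.ones((5,5)))
    n,l,st,c=cv2.connectedComponentsWithStats(g)
    return [(c[i][1]+reg[0],c[i][0]+reg[2],st[i,3],st[i,2],st[i,4]) for i in range(1,n) if st[i,4]>200]
E
python3 - <<'E'
from obj import *
grab('top','t6');grab('scene','s6')
print('caps top',np.array(tops(['t6'],9,24,(390,560,-40,140))))
print('caps scene',np.array(tops(['s6'],9,24,(390,560,-40,140))))
print('bot',np.array(tops(['t6','s6'],96,115,(560,740,-60,240))))
E
```

```text
t 21.375 pos [653.695 159.65  199.6  ] rot [ 3.14  -0.003  0.239] F [ 0.625  0.837 -0.457] w 62.23221190991509 q [-0.18   0.715 -0.179  1.495  0.147  0.942 -1.734]
shift units [-2.278 -1.244 -1.327] turn units [-0.003  0.036  6.252]
caps top []
caps scene [[444.   80.1  36.   38.  447. ]
 [444.8  16.2  38.   35.  573. ]
 [509.7   6.8  34.   34.  495. ]
 [520.7  80.6  37.   31.  551. ]]
bot [[656.6 160.4  30.   30.  588. ]]
```

Request:
send_rows(
  series=[
    [62,[-0.15,-0.08,0],[0,0,0.5]],
    [62,[-0.28,-0.15,-0.1],[0,0,0.8]],
    [62,[-0.35,-0.2,-0.2],[0,0,0.9]],
    [62,[-0.4,-0.2,-0.25],[0,0,0.95]],
    [62,[-0.4,-0.2,-0.25],[0,0,0.95]],
    [62,[-0.35,-0.2,-0.25],[0,0,0.95]],
    [62,[-0.25,-0.15,-0.17],[0,0,0.8]],
    [62,[-0.1,-0.06,-0.1],[0,0,0.4]],
  ],
)

```text
clock: 22.48
eef_pos: [514.3, 84.0, 117.6]
tool_rot: [-3.141, 0.002, 0.787]
force: [1.2, -0.2, 0.6]
width: 62.0
gripper_force: 0.0
```

Request:
send_rows(
  series=[
    [62,[0,0,0],[0,0,0]],
  ],
)

```text
clock: 22.6
eef_pos: [515.9, 84.9, 118.1]
tool_rot: [3.141, -0.0, 0.785]
force: [0.9, -0.9, -0.1]
width: 61.8
gripper_force: 0.0
```

```bash
python3 - <<'E'
from obj import *
w=grab('wrist','w7')
A=cloud(w)
print('z16',np.array(tops(['w7'],9,24,(390,590,-40,140))))
B=A.reshape(-1,3);m=(np.hypot(B[:,0]-517,B[:,1]-85)<25)
print(np.percentile(B[m][:,2],[5,25,50,75,95]))
# circle detect: 
g=cv2.cvtColor(w['img'],cv2.COLOR_RGB2GRAY); c=cv2.HoughCircles(cv2.medianBlur(g,3),cv2.HOUGH_GRADIENT,1,40,param1=80,param2=25,minRadius=20,maxRadius=60)
if c is not None: print([(*q,*atz(w,q[:2],16)) for q in c[0][:6]])
print(proj(w,[[517,85,16]]))
E
python3 need.py 517 85 21 0.785
```

```text
z16 [[ 442.2   15.7   39.    38.  1134. ]
 [ 443.    74.2   33.    38.   528. ]
 [ 500.5   11.4   37.    37.   810. ]
 [ 515.6   83.5   38.    38.  1132. ]
 [ 584.2   26.1   15.   135.   508. ]]
[  3.3 176.9 185.8 192.4 199.5]
[(np.float32(315.5), np.float32(305.5), np.float32(21.2), np.float64(437.8999332012439), np.float64(9.62243370776514), np.float64(16.0)), (np.float32(319.5), np.float32(208.5), np.float32(27.5), np.float64(512.3831581209539), np.float64(78.66372649251741), np.float64(16.0))]
[[318.1 200. ]]
t 22.65 pos [516.855  85.384 118.608] rot [ 3.14  -0.002  0.785] F [ 0.038 -0.047 -0.197] w 62.045867715774726 q [-0.023  0.655 -0.292  1.98   0.342  0.551 -1.337]
shift units [ 0.002 -0.006 -1.627] turn units [-0.004  0.024  0.005]
```

View pics/w7.png

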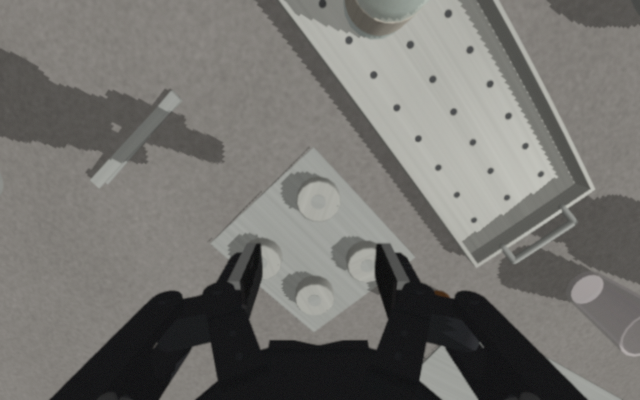

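Wrist view: the target cap is at (318,201), right under the TCP. The other caps at (265,262), (360,265) and (314,298) clear the fingers. Descend and squeeze.

Request:
send_rows(
  series=[
    [62,[0,0,-0.25],[0,0,0]],
    [62,[0,0,-0.4],[0,0,0]],
    [62,[0,0,-0.4],[0,0,0]],
    [62,[0,0,-0.3],[0,0,0]],
    [62,[0,0,-0.2],[0,0,0]],
    [62,[0,0,-0.08],[0,0,0]],
    [62,[0,0,0],[0,0,0]],
    [62,[0,0,0],[0,0,0]],
  ],
)

```text
clock: 23.65
eef_pos: [517.0, 85.2, 21.4]
tool_rot: [3.14, -0.002, 0.785]
force: [0.2, -0.3, 0.4]
width: 62.1
gripper_force: 0.0
```

Request:
send_rows(
  series=[
    [20,[0,0,0],[0,0,0]],
    [0,[0,0,0],[0,0,0]],
    [0,[0,0,0],[0,0,0]],
    [0,[0,0,0],[0,0,0]],
    [0,[0,0,0],[0,0,0]],
    [0,[0,0,0],[0,0,0]],
  ],
)

```text
clock: 24.4
eef_pos: [516.9, 85.2, 21.9]
tool_rot: [3.139, -0.002, 0.785]
force: [-0.6, 0.3, 7.3]
width: 36.3
gripper_force: 59.1
```

Request:
send_rows(
  series=[
    [58,[0,0,0],[0,0,0]],
    [58,[0,0,0],[0,0,0]],
    [58,[0,0,0],[0,0,0.3]],
    [58,[0,0,0],[0,0,0.7]],
    [58,[0,0,0],[0,0,1]],
    [58,[0,0,0],[0,0,1]],
    [58,[0,0,0],[0,0,1]],
    [58,[0,0,0],[0,0,1]],
  ],
)

```text
clock: 25.4
eef_pos: [516.5, 85.1, 20.8]
tool_rot: [3.14, -0.001, 1.226]
force: [0.3, -0.2, 1.1]
width: 57.8
gripper_force: 0.0
```

Request:
send_rows(
  series=[
    [58,[0,0,0],[0,0,1]],
    [58,[0,0,0],[0,0,1]],
    [58,[0,0,0],[0,0,1]],
    [58,[0,0,0],[0,0,1]],
    [58,[0,0,0],[0,0,1]],
    [58,[0,0,0],[0,0,1]],
    [58,[0,0,0],[0,0,1]],
    [58,[0,0,0],[0,0,1]],
  ],
)

```text
clock: 26.4
eef_pos: [516.6, 85.0, 20.8]
tool_rot: [3.14, -0.001, 1.924]
force: [-0.3, -0.3, 0.8]
width: 58.3
gripper_force: 0.0
```

Request:
send_rows(
  series=[
    [58,[0,0,0],[0,0,1]],
    [58,[0,0,0],[0,0,1]],
    [58,[0,0,0],[0,0,1]],
    [58,[0,0,0],[0,0,1]],
    [58,[0,0,0],[0,0,1]],
    [58,[0,0,0],[0,0,0]],
    [58,[0,0,0],[0,0,0]],
  ],
)

```text
clock: 27.28
eef_pos: [516.5, 85.0, 20.8]
tool_rot: [3.14, -0.001, 2.355]
force: [0.1, 0.1, -0.8]
width: 57.8
gripper_force: 0.0
```

```bash
python3 need.py 516.9 85.2 21.5 2.356
```

```text
t 27.275 pos [516.539  85.038  20.826] rot [ 3.14  -0.001  2.355] F [ 0.147  0.106 -0.782] w 57.7897622673249 q [ 0.146  0.886 -0.561  2.009  0.948  0.53  -0.325]
shift units [0.006 0.003 0.011] turn units [-0.021  0.001  0.014]
```

Request:
send_rows(
  series=[
    [20,[0,0,0],[0,0,0]],
    [0,[0,0,0],[0,0,0]],
    [0,[0,0,0],[0,0,0]],
    [0,[0,0,0],[0,0,0]],
    [0,[0,0,0],[0,0,0]],
    [0,[0,0,0],[0,0,0]],
  ],
)

```text
clock: 28.02
eef_pos: [516.7, 85.2, 21.3]
tool_rot: [3.14, -0.001, 2.356]
force: [-1.3, -1.0, 5.3]
width: 35.9
gripper_force: 60.1
```

Request:
send_rows(
  series=[
    [0,[0,0,0.1],[0,0,0]],
    [0,[0,0,0.3],[0,0,0]],
    [0,[0,0,0.4],[0,0,0]],
    [0,[0,0,0.5],[0,0,0]],
    [0,[0,0,0.5],[0,0,0]],
    [0,[0,0,0.4],[0,0,0]],
    [0,[0,0,0.2],[0,0,0]],
    [0,[0,0,0.1],[0,0,0]],
  ],
)

```text
clock: 29.02
eef_pos: [516.6, 85.0, 171.6]
tool_rot: [3.14, -0.001, 2.355]
force: [0.2, 0.1, -0.9]
width: 36.2
gripper_force: 60.0
```

```bash
python3 need.py 653.5 159.7 160 1.81
```

```text
t 29.025 pos [516.55   84.992 171.645] rot [ 3.14  -0.001  2.355] F [ 0.248  0.146 -0.931] w 36.15792257600412 q [ 0.303  0.676 -0.805  1.933  0.664  0.819 -0.084]
shift units [ 2.282  1.245 -0.194] turn units [-0.017  0.014 -6.25 ]
```

Request:
send_rows(
  series=[
    [0,[0.12,0.07,0],[0,0,-0.4]],
    [0,[0.25,0.13,0],[0,0,-0.7]],
    [0,[0.33,0.18,0],[0,0,-0.95]],
    [0,[0.39,0.21,0],[0,0,-1]],
    [0,[0.39,0.21,0],[0,0,-1]],
    [0,[0.36,0.2,0],[0,0,-0.95]],
    [0,[0.28,0.16,-0.1],[0,0,-0.8]],
    [0,[0.16,0.085,-0.1],[0,0,-0.45]],
  ],
)

```text
clock: 30.02
eef_pos: [653.7, 160.8, 157.4]
tool_rot: [3.141, -0.001, 1.809]
force: [-0.4, -0.1, 0.6]
width: 35.8
gripper_force: 59.9
```

Request:
send_rows(
  series=[
    [0,[0,0,0],[0,0,0]],
    [0,[0,0,0],[0,0,0]],
    [0,[0,0,0],[0,0,0]],
  ],
)

```text
clock: 30.4
eef_pos: [653.0, 159.3, 159.1]
tool_rot: [3.14, -0.001, 1.81]
force: [-0.8, 0.2, -0.0]
width: 35.9
gripper_force: 59.9
```

```bash
python3 need.py 653.5 159.7 130 1.81
python3 - <<'E'
from obj import *
w=grab('wrist','w8'); grab('scene','s8'); print('bottle lip',np.array(tops(['w8'],97,112,(610,700,110,210))))
E
```

```text
t 30.4 pos [653.005 159.332 159.096] rot [ 3.14  -0.001  1.81 ] F [-0.833  0.241 -0.017] w 35.87503374707873 q [ 0.063  0.829 -0.628  1.521  0.551  0.972 -0.487]
shift units [ 0.008  0.006 -0.485] turn units [-0.014  0.01  -0.002]
bottle lip [[650.8 166.   32.   25.  411. ]]
```

Request:
send_rows(
  series=[
    [0,[0.008,0.006,-0.15],[0,0,0]],
    [0,[0,0,-0.2],[0,0,0]],
    [0,[0,0,-0.13],[0,0,0]],
    [0,[0,0,0],[0,0,0]],
    [0,[0,0,0],[0,0,0]],
  ],
)

```text
clock: 31.12
eef_pos: [653.9, 160.4, 130.1]
tool_rot: [3.14, -0.001, 1.81]
force: [-0.6, -0.3, 1.2]
width: 35.7
gripper_force: 59.9
```

Request:
send_rows(
  series=[
    [0,[0,0,-0.04],[0,0,0]],
    [0,[0,0,-0.04],[0,0,0]],
    [0,[0,0,0],[0,0,0]],
  ],
)

```text
clock: 31.5
eef_pos: [653.7, 160.1, 125.1]
tool_rot: [3.141, -0.001, 1.81]
force: [-0.6, -1.0, 0.2]
width: 35.8
gripper_force: 59.9
```

Request:
send_rows(
  series=[
    [0,[0,0,-0.03],[0,0,0]],
    [0,[0,0,-0.03],[0,0,0]],
    [0,[0,0,0],[0,0,0]],
  ],
)

```text
clock: 31.88
eef_pos: [653.7, 160.2, 121.5]
tool_rot: [3.141, -0.001, 1.81]
force: [0.0, -0.5, -0.3]
width: 35.9
gripper_force: 59.9
```

Request:
send_rows(
  series=[
    [0,[0,-0.003,-0.03],[0,0,0]],
    [0,[0,0,-0.03],[0,0,0]],
    [0,[0,0,0],[0,0,0]],
  ],
)

```text
clock: 32.25
eef_pos: [653.7, 160.1, 117.8]
tool_rot: [3.141, -0.001, 1.81]
force: [-0.3, -0.1, -0.4]
width: 36.0
gripper_force: 59.9
```

Request:
send_rows(
  series=[
    [0,[0,0,-0.03],[0,0,0]],
    [0,[0,0,-0.02],[0,0,0]],
    [0,[0,0,0],[0,0,0]],
  ],
)

```text
clock: 32.62
eef_pos: [653.7, 160.0, 114.9]
tool_rot: [3.14, -0.001, 1.81]
force: [0.3, 1.1, -0.1]
width: 35.8
gripper_force: 59.9
```

Request:
send_rows(
  series=[
    [0,[0,0,-0.02],[0,0,0]],
    [0,[0,0,0],[0,0,0]],
  ],
)

```text
clock: 32.88
eef_pos: [653.8, 160.0, 113.8]
tool_rot: [3.14, -0.001, 1.81]
force: [-0.3, 0.2, -1.0]
width: 36.2
gripper_force: 59.9
```

Passing cleanly over the lip without force. Down to contact, then release.

Request:
send_rows(
  series=[
    [0,[0,0,-0.02],[0,0,0]],
    [0,[0,0,0],[0,0,0]],
  ],
)

```text
clock: 33.12
eef_pos: [653.9, 160.2, 113.4]
tool_rot: [3.14, -0.001, 1.81]
force: [-2.1, -0.8, 5.2]
width: 36.1
gripper_force: 60.5
```

Request:
send_rows(
  series=[
    [0,[0,0,-0.02],[0,0,0]],
    [0,[0,0,0],[0,0,0]],
  ],
)

```text
clock: 33.38
eef_pos: [654.2, 160.4, 113.4]
tool_rot: [3.139, -0.001, 1.81]
force: [-3.4, -0.8, 11.2]
width: 36.0
gripper_force: 61.2
```

Request:
send_rows(
  series=[
    [0,[0,0,-0.01],[0,0,0]],
    [0,[0,0,0],[0,0,0]],
  ],
)

```text
clock: 33.62
eef_pos: [654.3, 160.4, 113.4]
tool_rot: [3.138, -0.001, 1.81]
force: [-3.2, -1.2, 13.7]
width: 35.8
gripper_force: 61.5
```

Request:
send_rows(
  series=[
    [0,[0,0,0.03],[0,0,0]],
    [65,[0,0,0],[0,0,0]],
    [65,[0,0,0],[0,0,0]],
    [65,[0,0,0],[0,0,0]],
    [65,[0,0,0.3],[0,0,0]],
    [65,[0,0,0.45],[0,0,0]],
    [65,[0,0,0.45],[0,0,0]],
    [65,[0,0,0.4],[0,0,0]],
  ],
)

```text
clock: 34.62
eef_pos: [654.2, 160.4, 211.2]
tool_rot: [3.138, -0.002, 1.81]
force: [0.0, -0.2, -1.1]
width: 65.1
gripper_force: 0.0
```

```bash
python3 need.py 494.5 -380.3 200 0.914
python3 - <<'E'
from obj import *
w=grab('wrist','w9');grab('top','t9')
print('cap',np.array(tops(['w9'],98,118,(610,700,110,210))))
A=cloud(w).reshape(-1,3);B=A[(np.hypot(A[:,0]-653.7,A[:,1]-159.8)<16)&(A[:,2]>95)&(A[:,2]<120)]
if len(B):
    p=np.linalg.lstsq(np.c_[B[:,:2]-B[:,:2].mean(0),np.ones(len(B))],B[:,2],rcond=None)[0]; print('cap plane slopes deg',np.degrees(p[:2]),'z',p[2],len(B))
cv2.imwrite('pics/cap1.png',cv2.resize(w['img'][100:300,200:440],None,fx=2.5,fy=2.5,interpolation=2)[:,:,::-1])
E
```

```text
t 34.625 pos [654.179 160.376 211.156] rot [ 3.138 -0.002  1.81 ] F [ 0.049 -0.204 -1.069] w 65.13235572290658 q [ 0.075  0.776 -0.658  1.474  0.511  1.064 -0.454]
shift units [-2.661 -9.011 -0.186] turn units [ -0.01    0.041 -10.272]
cap [[ 653.3  158.9   39.    39.  1135. ]]
cap plane slopes deg [-0.1 -0.1] z 108.98316254719768 1040
```

View pics/cap1.png

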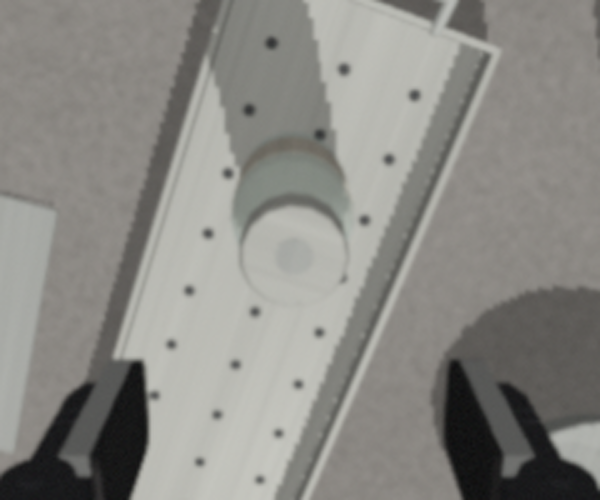

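The cap is level (slopes about 0.1°), with its top at 109. Now to bottle B, yaw 0.914.

Request:
send_rows(
  series=[
    [85,[-0.1,-0.35,0.05],[0,0,-0.4]],
    [85,[-0.15,-0.5,0.05],[0,0,-0.57]],
    [85,[-0.19,-0.65,0],[0,0,-0.74]],
    [85,[-0.19,-0.65,0],[0,0,-0.74]],
    [85,[-0.19,-0.65,0],[0,0,-0.74]],
    [85,[-0.19,-0.65,0],[0,0,-0.74]],
    [85,[-0.19,-0.65,0],[0,0,-0.74]],
    [85,[-0.19,-0.65,0],[0,0,-0.74]],
  ],
)

```text
clock: 35.72
eef_pos: [568.1, -128.0, 213.8]
tool_rot: [-3.141, 0.0, 1.333]
force: [0.4, -0.3, 0.1]
width: 85.0
gripper_force: 0.0
```

Request:
send_rows(
  series=[
    [85,[-0.19,-0.65,0],[0,0,-0.74]],
    [85,[-0.19,-0.65,0],[0,0,-0.74]],
    [85,[-0.19,-0.65,0],[0,0,-0.74]],
    [85,[-0.19,-0.65,0],[0,0,-0.74]],
    [85,[-0.19,-0.6,-0.05],[0,0,-0.7]],
    [85,[-0.15,-0.5,-0.1],[0,0,-0.57]],
    [85,[-0.11,-0.35,-0.1],[0,0,-0.4]],
    [85,[-0.06,-0.21,-0.04],[0,0,-0.24]],
  ],
)

```text
clock: 36.72
eef_pos: [493.2, -381.4, 196.3]
tool_rot: [-3.141, -0.001, 0.911]
force: [-0.5, 0.5, 0.3]
width: 84.8
gripper_force: 0.0
```

Request:
send_rows(
  series=[
    [85,[0,0,0],[0,0,0]],
    [85,[0,0,0],[0,0,0]],
  ],
)

```text
clock: 36.98
eef_pos: [495.2, -379.0, 197.5]
tool_rot: [3.14, -0.003, 0.915]
force: [-0.5, -0.5, 0.0]
width: 85.3
gripper_force: 0.0
```

```bash
python3 - <<'E'
from obj import *
grab('wrist','w10'); print('B',np.array(tops(['w10'],98,112,(450,540,-430,-330))))
E
python3 need.py 494.5 -380.3 100 0.914
```

```text
B [[ 494.6 -382.    32.    31.   745. ]]
t 37.025 pos [ 495.224 -378.947  197.565] rot [ 3.14  -0.002  0.916] F [-0.256 -0.063  0.319] w 84.81613252535901 q [ 0.884  0.68  -0.456  1.64   0.358  0.903 -0.363]
shift units [-0.012 -0.023 -1.626] turn units [-0.011  0.03  -0.019]
```

Request:
send_rows(
  series=[
    [85,[-0.01,-0.03,-0.3],[0,0,0]],
    [85,[0,0,-0.35],[0,0,0]],
    [85,[0,0,-0.35],[0,0,0]],
    [85,[0,0,-0.3],[0,0,0]],
    [85,[0,0,-0.2],[0,0,0]],
    [85,[0,0,-0.12],[0,0,0]],
    [85,[0,0,0],[0,0,0]],
  ],
)

```text
clock: 37.9
eef_pos: [493.5, -382.3, 99.8]
tool_rot: [3.141, -0.001, 0.913]
force: [-0.6, -0.5, -0.4]
width: 85.1
gripper_force: 0.0
```

Request:
send_rows(
  series=[
    [0,[0,0,0],[0,0,0]],
    [0,[0,0,0],[0,0,0]],
    [0,[0,0,0],[0,0,0]],
    [0,[0,0,0],[0,0,0]],
    [0,[0,0,0],[0,0,0]],
    [0,[0,0,0],[0,0,0]],
    [0,[0,0,0],[0,0,0]],
    [0,[0,0,0],[0,0,0]],
  ],
)

```text
clock: 38.9
eef_pos: [493.8, -382.6, 100.8]
tool_rot: [3.139, -0.001, 0.913]
force: [-1.7, 0.3, 5.8]
width: 28.7
gripper_force: 58.9
```

Request:
send_rows(
  series=[
    [0,[0,0,0.15],[0,0,0]],
    [0,[0,0,0.3],[0,0,0]],
    [0,[0,0,0.5],[0,0,0]],
    [0,[0,0,0.5],[0,0,0]],
    [0,[0,0,0.5],[0,0,0]],
    [0,[0,0,0.4],[0,0,0]],
    [0,[0,0,0.15],[0,0,0]],
  ],
)

```text
clock: 39.78
eef_pos: [494.4, -382.7, 252.5]
tool_rot: [3.137, -0.001, 0.913]
force: [0.0, 0.1, -1.2]
width: 28.8
gripper_force: 59.3
```

```bash
python3 need.py 500 345 230 2.19
```

```text
t 39.775 pos [ 494.353 -382.686  252.508] rot [ 3.137 -0.001  0.913] F [ 0.009  0.101 -1.228] w 28.754502439143753 q [ 0.903  0.622 -0.481  1.581  0.323  1.013 -0.329]
shift units [ 0.094 12.128 -0.375] turn units [-0.016  0.059 14.632]
```

Request:
send_rows(
  series=[
    [0,[0,0.3,0],[0,0,0.36]],
    [0,[0,0.5,0],[0,0,0.6]],
    [0,[0,0.65,0],[0,0,0.78]],
    [0,[0.01,0.7,0],[0,0,0.85]],
    [0,[0.01,0.7,0],[0,0,0.85]],
    [0,[0.01,0.7,0],[0,0,0.85]],
    [0,[0.01,0.7,0],[0,0,0.85]],
    [0,[0.01,0.7,0],[0,0,0.85]],
  ],
)

```text
clock: 40.78
eef_pos: [495.0, -82.7, 249.1]
tool_rot: [-3.14, -0.002, 1.441]
force: [1.0, 0.3, -2.4]
width: 28.5
gripper_force: 59.4
```

Request:
send_rows(
  series=[
    [0,[0.01,0.7,0],[0,0,0.85]],
    [0,[0.01,0.7,0],[0,0,0.85]],
    [0,[0.01,0.7,0],[0,0,0.85]],
    [0,[0.01,0.7,0],[0,0,0.85]],
    [0,[0,0.7,0],[0,0,0.85]],
    [0,[0,0.7,0],[0,0,0.85]],
    [0,[0,0.7,0],[0,0,0.85]],
    [0,[0,0.7,0],[0,0,0.85]],
  ],
)

```text
clock: 41.78
eef_pos: [497.0, 252.2, 249.0]
tool_rot: [-3.14, -0.001, 2.034]
force: [0.8, 0.3, -1.8]
width: 28.3
gripper_force: 59.4
```

Request:
send_rows(
  series=[
    [0,[0,0.6,0],[0,0,0.72]],
    [0,[0,0.5,0],[0,0,0.6]],
    [0,[0,0.3,0],[0,0,0.36]],
    [0,[0,0.18,0],[0,0,0.2]],
    [0,[0,0,0],[0.2,-0.27,0]],
    [0,[0,0,0],[0.35,-0.48,0]],
    [0,[0,0,-0.05],[0.43,-0.61,0]],
    [0,[0,0,-0.05],[0.43,-0.61,0]],
  ],
)

```text
clock: 42.78
eef_pos: [499.0, 344.1, 243.7]
tool_rot: [2.928, -0.0, 2.192]
force: [-1.2, 0.2, -1.8]
width: 29.2
gripper_force: 59.5
```

Request:
send_rows(
  series=[
    [0,[0,0,-0.05],[0.43,-0.61,0]],
    [0,[0,0,-0.05],[0.43,-0.61,0]],
    [0,[0,0,-0.05],[0.43,-0.61,0]],
    [0,[0,0,-0.05],[0.43,-0.61,0]],
    [0,[0,0,0],[0.43,-0.61,0]],
    [0,[0,0,0],[0.43,-0.61,0]],
    [0,[0,0,0],[0.43,-0.61,0]],
    [0,[0,0,0],[0,0,0]],
  ],
)

```text
clock: 43.78
eef_pos: [502.0, 338.9, 230.2]
tool_rot: [2.548, 0.02, 2.183]
force: [0.5, -0.4, -2.1]
width: 28.6
gripper_force: 59.6
```

```bash
python3 where.py
```

```text
43.775 [502.044 338.88  230.157] [2.548 0.02  2.183] [-0.3    0.475 -0.502  2.2    1.885  0.294 -1.878] tool z [ 0.467  0.308 -0.829] 34.036822168324534 mid [524.473 353.67  190.381] 51.80498944401754 F [ 0.488 -0.419 -2.125] 28.56704978554189
```

Request:
send_rows(
  series=[
    [0,[0.12,0.08,0],[0,0,0]],
    [0,[0.12,0.08,0],[0,0,0]],
    [0,[0.06,0.04,0],[0.3,-0.42,0]],
    [0,[0,0,0],[0.43,-0.61,0]],
    [0,[0,0,0],[0.43,-0.61,0]],
    [0,[0,0,0],[0.3,-0.42,0]],
    [0,[0,0,0],[0,0,0]],
    [0,[0,0,0],[0,0,0]],
  ],
)

```text
clock: 44.78
eef_pos: [521.8, 352.3, 231.2]
tool_rot: [2.325, 0.018, 2.177]
force: [0.7, -0.6, -1.6]
width: 28.9
gripper_force: 59.7
```

```bash
python3 where.py
```

```text
44.775 [521.759 352.33  231.209] [2.325 0.018 2.177] [-0.116  0.622 -0.8    2.316  2.395  0.692 -2.311] tool z [ 0.606  0.405 -0.685] 46.77142403989059 mid [550.832 371.771 198.333] 78.3097214412994 F [ 0.68  -0.595 -1.636] 28.925508778014674
```

Request:
send_rows(
  series=[
    [0,[0,0,0],[0,0,0]],
    [0,[0,0,0],[0,0,0]],
    [0,[0,0,0],[0,0,0]],
    [0,[0,0,0],[0,0,0]],
    [0,[0,0,0],[0,0,0]],
    [0,[0,0,0],[0,0,0]],
    [0,[0,0,0],[0,0,0]],
    [0,[0,0,0],[0,0,0]],
  ],
)

```text
clock: 45.78
eef_pos: [520.9, 352.3, 231.0]
tool_rot: [2.325, 0.017, 2.179]
force: [0.8, -0.6, -1.2]
width: 28.8
gripper_force: 59.7
```

Request:
send_rows(
  series=[
    [0,[0,0,0],[0,0,0]],
    [0,[0,0,0],[0,0,0]],
    [0,[0,0,0],[0,0,0]],
    [0,[0,0,0],[0,0,0]],
    [0,[0,0,0],[0,0,0]],
    [0,[0,0,0],[0,0,0]],
    [0,[0,0,0],[0,0,0]],
    [0,[0,0,0],[0,0,0]],
  ],
)

```text
clock: 46.78
eef_pos: [520.8, 352.3, 231.0]
tool_rot: [2.325, 0.017, 2.179]
force: [-1.4, -0.5, -1.6]
width: 28.5
gripper_force: 59.7
```

Request:
send_rows(
  series=[
    [0,[0,0,0],[0,0,0]],
    [0,[0,0,0],[0,0,0]],
    [0,[0,0,0],[0,0,0]],
    [0,[0,0,0],[0,0,0]],
    [0,[0,0,0],[0,0,0]],
    [0,[0,0,0],[0,0,0]],
    [0,[0,0,0],[0,0,0]],
    [0,[0,0,0],[0,0,0]],
  ],
)

```text
clock: 47.78
eef_pos: [520.8, 352.3, 231.0]
tool_rot: [2.325, 0.017, 2.179]
force: [-0.6, 0.1, -2.1]
width: 28.2
gripper_force: 59.7
```

Request:
send_rows(
  series=[
    [0,[0,0,0],[-0.15,0.25,0]],
    [0,[0,0,0],[-0.3,0.45,0]],
    [0,[0,0,0],[-0.39,0.58,0]],
    [0,[0,0,0],[-0.39,0.58,0]],
    [0,[0,0,0],[-0.39,0.58,0]],
    [0,[0,0,0],[-0.39,0.58,0]],
    [0,[0,0,0],[-0.39,0.58,0]],
    [0,[0,0,0],[-0.39,0.58,0]],
  ],
)

```text
clock: 48.78
eef_pos: [522.3, 348.2, 229.7]
tool_rot: [2.72, 0.023, 2.179]
force: [0.7, -0.4, -2.1]
width: 28.5
gripper_force: 59.7
```

Request:
send_rows(
  series=[
    [0,[0,0,0],[-0.39,0.58,0]],
    [0,[0,0,0],[-0.39,0.58,0]],
    [0,[0,0,0],[-0.39,0.58,0]],
    [0,[0,0,0],[-0.39,0.58,0]],
    [0,[0,0,0],[-0.39,0.58,0]],
    [0,[0,0,0],[-0.3,0.45,0]],
    [0,[0,0,0],[0,0,0]],
  ],
)

```text
clock: 49.65
eef_pos: [523.5, 348.5, 229.4]
tool_rot: [3.069, 0.015, 2.184]
force: [-0.6, 0.3, -1.7]
width: 28.8
gripper_force: 59.7
```

```bash
python3 where.py; python3 need.py 641 20 226 1.6
```

```text
49.65 [523.491 348.488 229.373] [3.069 0.015 2.184] [-0.169  0.697 -0.797  1.657  0.624  0.978 -0.567] tool z [ 0.068  0.03  -0.997] 4.234419601674407 mid [526.733 349.921 181.504] 53.90661174694848 F [-0.585  0.305 -1.677] 28.77162831615323
t 49.65 pos [523.491 348.488 229.373] rot [3.069 0.015 2.184] F [-0.585  0.305 -1.677] w 28.77162831615323 q [-0.169  0.697 -0.797  1.657  0.624  0.978 -0.567]
shift units [ 1.958 -5.475 -0.056] turn units [-0.106  0.852 -6.697]
```

Request:
send_rows(
  series=[
    [0,[0.09,-0.25,0.1],[0,0.04,-0.31]],
    [0,[0.16,-0.45,0.1],[0,0.07,-0.55]],
    [0,[0.21,-0.6,0.1],[-0.02,0.09,-0.73]],
    [0,[0.215,-0.6,0],[-0.02,0.09,-0.73]],
    [0,[0.215,-0.6,0],[-0.02,0.09,-0.73]],
    [0,[0.215,-0.6,0],[-0.02,0.09,-0.73]],
    [0,[0.215,-0.6,0],[-0.02,0.09,-0.73]],
    [0,[0.2,-0.55,0],[0,0.09,-0.67]],
  ],
)

```text
clock: 50.65
eef_pos: [614.3, 90.1, 248.3]
tool_rot: [3.124, 0.003, 1.729]
force: [0.2, 0.5, -1.1]
width: 28.4
gripper_force: 59.7
```

Request:
send_rows(
  series=[
    [0,[0.18,-0.5,0],[0,0.08,-0.61]],
    [0,[0.14,-0.4,-0.1],[0,0.07,-0.49]],
    [0,[0.07,-0.2,-0.1],[0,0.05,-0.25]],
    [0,[0.045,-0.125,-0.1],[0,0.03,-0.15]],
    [0,[0,0,0],[0,0,0]],
    [0,[0,0,0],[0,0,0]],
  ],
)

```text
clock: 51.4
eef_pos: [640.1, 21.5, 229.8]
tool_rot: [-3.139, -0.002, 1.604]
force: [1.3, 0.0, -2.1]
width: 27.8
gripper_force: 59.7
```

```bash
python3 need.py 641 20 110 1.6
```

```text
t 51.4 pos [640.07   21.543 229.847] rot [-3.139 -0.002  1.604] F [ 1.321  0.002 -2.111] w 27.835712460258385 q [ 0.31   0.715 -0.678  1.551  0.49   1.055 -0.462]
shift units [ 0.015 -0.026 -1.997] turn units [-0.018 -0.031 -0.046]
```

Request:
send_rows(
  series=[
    [0,[0,0,-0.3],[-0.02,-0.03,0]],
    [0,[0,0,-0.4],[0,0,0]],
    [0,[0,0,-0.4],[0,0,0]],
    [0,[0,0,-0.4],[0,0,0]],
    [0,[0,0,-0.3],[0,0,0]],
    [0,[0,0,-0.2],[0,0,0]],
    [0,[0,0,-0.08],[0,0,0]],
    [0,[0,0,0],[0,0,0]],
  ],
)

```text
clock: 52.4
eef_pos: [640.5, 20.0, 105.1]
tool_rot: [3.141, 0.001, 1.602]
force: [0.6, -0.2, -1.2]
width: 28.6
gripper_force: 59.7
```

Request:
send_rows(
  series=[
    [0,[0,0,-0.03],[0,0,0]],
    [0,[0,0,0],[0,0,0]],
  ],
)

```text
clock: 52.65
eef_pos: [640.6, 19.9, 103.6]
tool_rot: [3.141, 0.001, 1.602]
force: [-0.1, -0.3, -1.7]
width: 28.1
gripper_force: 59.7
```

Request:
send_rows(
  series=[
    [0,[0,0,-0.02],[0,0,0]],
    [0,[0,0,0],[0,0,0]],
  ],
)

```text
clock: 52.9
eef_pos: [640.4, 19.8, 102.0]
tool_rot: [3.142, 0.001, 1.602]
force: [-0.5, -0.3, -1.5]
width: 28.5
gripper_force: 59.8
```

Request:
send_rows(
  series=[
    [0,[0,0,-0.015],[0,0,0]],
    [0,[0,0,0],[0,0,0]],
  ],
)

```text
clock: 53.15
eef_pos: [640.4, 19.9, 101.9]
tool_rot: [3.141, 0.002, 1.602]
force: [-1.4, -0.8, 4.4]
width: 28.8
gripper_force: 60.4
```

Contact. Release, turn 90° and squeeze again.

Request:
send_rows(
  series=[
    [62,[0,0,0.01],[0,0,0]],
    [62,[0,0,0],[0,0,0]],
    [62,[0,0,0],[0,0,0]],
    [62,[0,0,0],[0,0,-0.3]],
    [62,[0,0,0],[0,0,-0.7]],
    [62,[0,0,0],[0,0,-1]],
    [62,[0,0,0],[0,0,-1]],
    [62,[0,0,0],[0,0,-1]],
  ],
)

```text
clock: 54.15
eef_pos: [640.3, 20.0, 101.6]
tool_rot: [-3.141, 0.001, 1.249]
force: [-0.3, 0.3, -0.5]
width: 61.8
gripper_force: 0.0
```

Request:
send_rows(
  series=[
    [62,[0,0,0],[0,0,-1]],
    [62,[0,0,0],[0,0,-1]],
    [62,[0,0,0],[0,0,-1]],
    [62,[0,0,0],[0,0,-1]],
    [62,[0,0,0],[0,0,-1]],
    [62,[0,0,0],[0,0,-1]],
    [62,[0,0,0],[0,0,-1]],
    [62,[0,0,0],[0,0,-1]],
  ],
)

```text
clock: 55.15
eef_pos: [640.3, 20.1, 101.6]
tool_rot: [-3.141, 0.001, 0.551]
force: [0.3, 0.7, -1.0]
width: 62.1
gripper_force: 0.0
```

Request:
send_rows(
  series=[
    [62,[0,0,0],[0,0,-1]],
    [62,[0,0,0],[0,0,-1]],
    [62,[0,0,0],[0,0,-1]],
    [62,[0,0,0],[0,0,-1]],
    [62,[0,0,0],[0,0,-1]],
    [62,[0,0,0],[0,0,-1]],
    [62,[0,0,0],[0,0,0]],
    [62,[0,0,0],[0,0,0]],
  ],
)

```text
clock: 56.15
eef_pos: [640.3, 20.1, 101.6]
tool_rot: [-3.141, 0.001, 0.032]
force: [-0.1, 0.4, 1.0]
width: 62.3
gripper_force: 0.0
```

```bash
python3 need.py 640.4 19.9 102 0.03
```

```text
t 56.15 pos [640.349  20.064 101.614] rot [-3.141  0.001  0.032] F [-0.118  0.44   1.014] w 62.256003833221484 q [ 0.028  0.795 -0.173  1.658  0.19   0.706 -1.778]
shift units [ 0.001 -0.003  0.006] turn units [-0.002 -0.014 -0.027]
```

Request:
send_rows(
  series=[
    [0,[0,0,0],[0,0,0]],
    [0,[0,0,0],[0,0,0]],
    [0,[0,0,0],[0,0,0]],
    [0,[0,0,0],[0,0,0]],
    [0,[0,0,0],[0,0,0]],
    [0,[0,0,0],[0,0,0]],
  ],
)

```text
clock: 56.9
eef_pos: [640.5, 20.1, 101.9]
tool_rot: [-3.141, 0.001, 0.031]
force: [0.0, 1.6, 4.1]
width: 28.5
gripper_force: 59.1
```

Request:
send_rows(
  series=[
    [62,[0,0,0],[0,0,0]],
    [62,[0,0,0],[0,0,0]],
    [62,[0,0,0],[0,0,0]],
    [62,[0,0,0.3],[0,0,0]],
    [62,[0,0,0.4],[0,0,0]],
    [62,[0,0,0.4],[0,0,0]],
    [62,[0,0,0.3],[0,0,0]],
    [62,[0,0,0.2],[0,0,0]],
  ],
)

```text
clock: 57.9
eef_pos: [640.7, 19.9, 199.3]
tool_rot: [-3.142, -0.0, 0.031]
force: [-0.9, -0.7, -0.7]
width: 62.3
gripper_force: 0.0
```

```bash
python3 - <<'E'
from obj import *
grab('top','t12');grab('scene','s12')
print('caps scene',np.array(tops(['s12'],9,24,(390,570,-60,160))))
print('caps top',np.array(tops(['t12'],9,24,(390,570,-60,160))))
print('bot',np.array(tops(['t12','s12'],96,115,(560,740,-60,240))))
E
python3 need.py 505 10.5 120 0.785
```

```text
caps scene [[513.1   6.1  24.   30.  413. ]]
caps top [[441.7  18.8  35.   35.  906. ]
 [471.5  69.4  35.   36.  924. ]
 [502.8  10.4  35.   35.  944. ]]
bot [[ 640.7   22.9   35.    31.   752. ]
 [ 655.1  160.1   43.    39.  1210. ]]
t 58.0 pos [641.117  19.973 199.229] rot [-3.141 -0.001  0.031] F [ 0.352 -0.945 -0.524] w 62.185351930268126 q [ 0.043  0.673 -0.198  1.591  0.158  0.893 -1.752]
shift units [-2.269 -0.158 -1.32 ] turn units [-0.008  0.013  8.64 ]
```

A cap was knocked: the one at (437,81) now stands at (471,69). It has the best finger room along x and y, so take it. Hover and measure with the wrist camera.

Request:
send_rows(
  series=[
    [58,[-0.15,0.05,0],[0,0,0]],
    [58,[-0.3,0.09,-0.05],[0,0,0]],
    [58,[-0.45,0.13,-0.15],[0,0,0]],
    [58,[-0.5,0.14,-0.25],[0,0,0]],
    [58,[-0.5,0.14,-0.3],[0,0,0]],
    [58,[-0.45,0.13,-0.25],[0,0,0]],
    [58,[-0.32,0.09,-0.2],[0,0,-0.03]],
    [58,[-0.15,0.05,-0.1],[0,0,0]],
  ],
)

```text
clock: 59.0
eef_pos: [468.7, 69.3, 118.6]
tool_rot: [3.141, 0.005, 0.03]
force: [0.2, -0.9, 0.2]
width: 57.8
gripper_force: 0.0
```

Request:
send_rows(
  series=[
    [58,[0,0,0],[0,0,0]],
    [58,[0,0,0],[0,0,0]],
  ],
)

```text
clock: 59.25
eef_pos: [472.3, 69.1, 119.9]
tool_rot: [-3.141, -0.0, 0.028]
force: [0.1, 0.1, -0.1]
width: 57.9
gripper_force: 0.0
```

```bash
python3 - <<'E'
from obj import *
w=grab('wrist','w13');grab('top','t13')
print(np.array(tops(['w13'],9,24,(390,570,-60,160)))); print(np.array(tops(['t13'],9,24,(390,570,-60,160))))
E
python3 need.py 471.5 69.4 21 0
```

```text
[[ 443.9   16.1   38.    38.   918. ]
 [ 472.3   65.2   39.    37.  1128. ]
 [ 503.6    7.9   38.    38.  1136. ]]
[]
t 59.35 pos [472.241  68.922 119.938] rot [-3.141 -0.     0.028] F [ 0.425 -0.47   0.   ] w 58.114874650714 q [-0.098  0.599 -0.153  2.104  0.197  0.452 -1.946]
shift units [-0.012  0.008 -1.649] turn units [-0.003  0.003 -0.318]
```

View pics/w13.png

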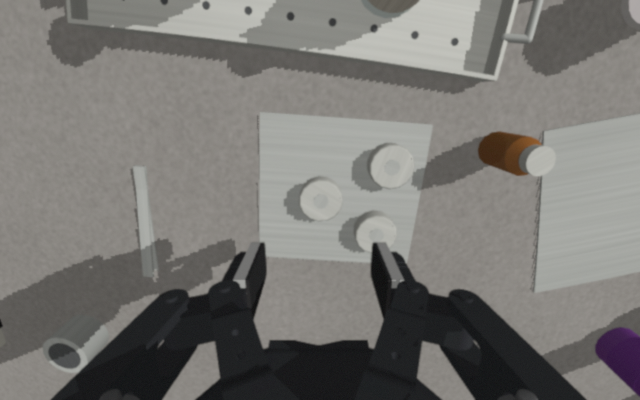

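Wrist view: the knocked cap stands upright at (321,200), with spares at (391,166) and (376,233). For clearance use yaw 0.35 then 1.92, with the fingers at 52 mm.

Request:
send_rows(
  series=[
    [52,[0,-0.02,-0.2],[0,0,0.6]],
    [52,[0,-0.02,-0.35],[0,0,1]],
    [52,[0,0,-0.35],[0,0,1]],
    [52,[0,0,-0.3],[0,0,0.8]],
    [52,[0,0,-0.25],[0,0,0.28]],
    [52,[0,0,-0.15],[0,0,0]],
    [52,[0,0,-0.05],[0,0,0]],
    [52,[0,0,0],[0,0,0]],
  ],
)

```text
clock: 60.35
eef_pos: [471.0, 66.6, 20.0]
tool_rot: [-3.141, 0.002, 0.35]
force: [0.1, -0.9, -0.1]
width: 52.1
gripper_force: 0.0
```

Request:
send_rows(
  series=[
    [20,[0,0,0],[0,0,0]],
    [0,[0,0,0],[0,0,0]],
    [0,[0,0,0],[0,0,0]],
    [0,[0,0,0],[0,0,0]],
    [0,[0,0,0],[0,0,0]],
    [0,[0,0,0],[0,0,0]],
  ],
)

```text
clock: 61.1
eef_pos: [471.3, 66.7, 20.9]
tool_rot: [3.141, 0.001, 0.35]
force: [-0.8, -0.7, 5.4]
width: 35.9
gripper_force: 60.3
```

Request:
send_rows(
  series=[
    [52,[0,0,0],[0,0,0]],
    [52,[0,0,0],[0,0,0]],
    [52,[0,0,0],[0,0,0.3]],
    [52,[0,0,0],[0,0,0.7]],
    [52,[0,0,0],[0,0,1]],
    [52,[0,0,0],[0,0,1]],
    [52,[0,0,0],[0,0,1]],
    [52,[0,0,0],[0,0,1]],
  ],
)

```text
clock: 62.1
eef_pos: [471.2, 66.7, 20.6]
tool_rot: [-3.142, 0.001, 0.791]
force: [1.0, -1.5, 0.7]
width: 52.3
gripper_force: 0.0
```

Request:
send_rows(
  series=[
    [52,[0,0,0],[0,0,1]],
    [52,[0,0,0],[0,0,1]],
    [52,[0,0,0],[0,0,1]],
    [52,[0,0,0],[0,0,1]],
    [52,[0,0,0],[0,0,1]],
    [52,[0,0,0],[0,0,1]],
    [52,[0,0,0],[0,0,1]],
    [52,[0,0,0],[0,0,1]],
  ],
)

```text
clock: 63.1
eef_pos: [471.2, 66.6, 20.6]
tool_rot: [3.141, 0.001, 1.489]
force: [-0.1, 0.4, 0.3]
width: 52.3
gripper_force: 0.0
```

Request:
send_rows(
  series=[
    [52,[0,0,0],[0,0,1]],
    [52,[0,0,0],[0,0,1]],
    [52,[0,0,0],[0,0,1]],
    [52,[0,0,0],[0,0,1]],
    [52,[0,0,0],[0,0,1]],
    [52,[0,0,0],[0,0,0]],
    [52,[0,0,0],[0,0,0]],
  ],
)

```text
clock: 63.98
eef_pos: [471.2, 66.6, 20.6]
tool_rot: [-3.142, 0.001, 1.92]
force: [0.1, -0.3, 0.5]
width: 51.8
gripper_force: 0.0
```

```bash
python3 need.py 472.2 66.6 21 1.92
```

```text
t 63.975 pos [471.155  66.599  20.602] rot [-3.142  0.001  1.92 ] F [ 0.054 -0.3    0.478] w 51.77705595318728 q [ 0.136  0.847 -0.505  2.137  1.054  0.432 -0.878]
shift units [0.017 0.    0.007] turn units [0.015 0.005 0.004]
```

Request:
send_rows(
  series=[
    [20,[0,0,0],[0,0,0]],
    [0,[0,0,0],[0,0,0]],
    [0,[0,0,0],[0,0,0]],
    [0,[0,0,0],[0,0,0]],
    [0,[0,0,0],[0,0,0]],
    [0,[0,0,0],[0,0,0]],
  ],
)

```text
clock: 64.72
eef_pos: [471.1, 66.7, 21.1]
tool_rot: [3.141, 0.002, 1.92]
force: [-0.9, -0.8, 6.8]
width: 36.1
gripper_force: 59.2
```

Request:
send_rows(
  series=[
    [0,[0,0,0.1],[0,0,0]],
    [0,[0,0,0.3],[0,0,0]],
    [0,[0,0,0.4],[0,0,0]],
    [0,[0,0,0.5],[0,0,0]],
    [0,[0,0,0.5],[0,0,0]],
    [0,[0,0,0.4],[0,0,0]],
    [0,[0,0,0.2],[0,0,0]],
    [0,[0,0,0.1],[0,0,0]],
  ],
)

```text
clock: 65.72
eef_pos: [471.1, 66.6, 171.0]
tool_rot: [3.141, 0.002, 1.92]
force: [0.8, 0.6, -0.9]
width: 35.9
gripper_force: 59.9
```

```bash
python3 need.py 640.5 20 160 1.6
```

```text
t 65.725 pos [471.118  66.56  170.993] rot [3.141 0.002 1.92 ] F [ 0.755  0.585 -0.947] w 35.89383303852298 q [ 0.351  0.624 -0.821  2.056  0.679  0.752 -0.55 ]
shift units [ 2.823 -0.776 -0.183] turn units [ 0.017  0.005 -3.668]
```

Request:
send_rows(
  series=[
    [0,[0.15,-0.04,0],[0,0,-0.2]],
    [0,[0.3,-0.08,0],[0,0,-0.4]],
    [0,[0.43,-0.12,0],[0,0,-0.56]],
    [0,[0.48,-0.13,0],[0,0,-0.62]],
    [0,[0.48,-0.13,0],[0,0,-0.62]],
    [0,[0.45,-0.12,0],[0,0,-0.58]],
    [0,[0.35,-0.1,-0.1],[0,0,-0.45]],
    [0,[0.183,-0.056,-0.08],[0,0,-0.24]],
  ],
)

```text
clock: 66.72
eef_pos: [641.2, 19.4, 158.1]
tool_rot: [-3.14, 0.002, 1.598]
force: [0.8, 0.1, -0.4]
width: 36.1
gripper_force: 59.9
```

Request:
send_rows(
  series=[
    [0,[0,0,0],[0,0,0]],
    [0,[0,0,0],[0,0,0]],
    [0,[0,0,0],[0,0,0]],
    [0,[0,0,0],[0,0,0]],
  ],
)

```text
clock: 67.22
eef_pos: [640.3, 20.3, 160.2]
tool_rot: [3.141, 0.001, 1.601]
force: [0.1, 0.0, 0.0]
width: 36.6
gripper_force: 59.9
```

```bash
python3 need.py 640.5 20 130 1.6
```

```text
t 67.225 pos [640.263  20.309 160.18 ] rot [3.141 0.001 1.601] F [0.067 0.    0.004] w 36.551423668969 q [ 0.326  0.809 -0.71   1.615  0.619  0.954 -0.57 ]
shift units [ 0.004 -0.005 -0.503] turn units [ 0.017  0.002 -0.008]
```

Request:
send_rows(
  series=[
    [0,[0,0,-0.15],[0,0,0]],
    [0,[0,0,-0.2],[0,0,0]],
    [0,[0,0,-0.15],[0,0,0]],
    [0,[0,0,-0.05],[0,0,0]],
    [0,[0,0,0],[0,0,0]],
    [0,[0,0,0],[0,0,0]],
  ],
)

```text
clock: 67.97
eef_pos: [640.8, 20.3, 127.1]
tool_rot: [3.141, 0.001, 1.6]
force: [-0.7, 0.3, 0.4]
width: 36.3
gripper_force: 59.9
```

```bash
python3 need.py 640.5 20 122 1.6
```

```text
t 67.975 pos [640.752  20.313 127.112] rot [3.141 0.001 1.6  ] F [-0.698  0.329  0.407] w 36.3310413770559 q [ 0.313  0.848 -0.684  1.636  0.653  0.898 -0.597]
shift units [-0.004 -0.005 -0.085] turn units [ 0.013  0.006 -0.002]
```

Request:
send_rows(
  series=[
    [0,[0,0,-0.04],[0,0,0]],
    [0,[0,0,-0.04],[0,0,0]],
    [0,[0,0,0],[0,0,0]],
  ],
)

```text
clock: 68.35
eef_pos: [640.3, 20.1, 121.8]
tool_rot: [-3.141, 0.001, 1.6]
force: [0.4, 0.2, -0.5]
width: 36.4
gripper_force: 59.9
```

Request:
send_rows(
  series=[
    [0,[0,0,-0.03],[0,0,0]],
    [0,[0,0,-0.02],[0,0,0]],
    [0,[0,0,0],[0,0,0]],
  ],
)

```text
clock: 68.72
eef_pos: [640.5, 20.2, 118.9]
tool_rot: [-3.141, 0.001, 1.6]
force: [-0.2, -0.6, -0.7]
width: 36.1
gripper_force: 59.9
```

Request:
send_rows(
  series=[
    [0,[0,0,-0.03],[0,0,0]],
    [0,[0,0,-0.03],[0,0,0]],
    [0,[0,0,0],[0,0,0]],
  ],
)

```text
clock: 69.1
eef_pos: [640.4, 20.2, 115.2]
tool_rot: [-3.141, 0.001, 1.6]
force: [-0.2, 0.6, 0.7]
width: 36.0
gripper_force: 59.9
```

Request:
send_rows(
  series=[
    [0,[0,0,-0.03],[0,0,0]],
    [0,[0,0,-0.015],[0,0,0]],
    [0,[0,0,0],[0,0,0]],
  ],
)

```text
clock: 69.47
eef_pos: [640.6, 20.3, 113.3]
tool_rot: [3.141, 0.001, 1.6]
force: [-1.0, 0.1, 4.2]
width: 36.2
gripper_force: 60.4
```

Request:
send_rows(
  series=[
    [0,[0,0,-0.02],[0,0,0]],
    [0,[0,0,0],[0,0,0]],
  ],
)

```text
clock: 69.72
eef_pos: [640.9, 20.3, 113.2]
tool_rot: [3.14, 0.002, 1.6]
force: [-2.9, -1.2, 11.7]
width: 36.0
gripper_force: 61.1
```

Seated at the same height as the first cap. Release, rise, check.

Request:
send_rows(
  series=[
    [0,[0,0,0.03],[0,0,0]],
    [65,[0,0,0],[0,0,0]],
    [65,[0,0,0],[0,0,0]],
    [65,[0,0,0],[0,0,0]],
    [65,[0,0,0.3],[0,0,0]],
    [65,[0,0,0.45],[0,0,0]],
    [65,[0,0,0.45],[0,0,0]],
    [65,[0,0,0.4],[0,0,0]],
  ],
)

```text
clock: 70.72
eef_pos: [640.9, 20.5, 211.8]
tool_rot: [3.14, 0.001, 1.6]
force: [0.2, -0.0, 0.1]
width: 64.7
gripper_force: 0.0
```

Request:
send_rows(
  series=[
    [65,[-0.4,0,0.3],[0,0,0]],
    [65,[-0.6,0,0.3],[0,0,0]],
    [65,[-0.6,0,0],[0,0,0]],
    [65,[-0.4,0,0],[0,0,0]],
    [65,[0,0,0],[0,0,0]],
  ],
)

```text
clock: 71.35
eef_pos: [519.5, 20.1, 246.7]
tool_rot: [3.141, 0.003, 1.601]
force: [0.2, -0.3, -0.4]
width: 65.2
gripper_force: 0.0
```

Run:
```python
from obj import *
for n in('wrist','scene','top'): grab(n,'f'+n)
for n in('fwrist','fscene','ftop'):
  A=cloud(load(n)).reshape(-1,3)
  for x,y in((653.7,159.8),(640.5,20.1)):
    B=A[(np.hypot(A[:,0]-x,A[:,1]-y)<15)&(A[:,2]>92)&(A[:,2]<122)]
    if len(B)>40:
      p=np.linalg.lstsq(np.c_[B[:,:2]-B[:,:2].mean(0),np.ones(len(B))],B[:,2],rcond=None)[0]; print(n,(x,y),'slope deg',np.degrees(p[:2]),'z',p[2],len(B))
  print(np.array(tops([n],100,118,(600,700,-20,210))))
cv2.imwrite('pics/final.png',cv2.resize(load('fscene')['img'][120:300,150:450],None,fx=2.6,fy=2.6,interpolation=2)[:,:,::-1])
```

```text
fwrist (653.7, 159.8) slope deg [ 0.2 -0.3] z 108.89790979168195 1044
fwrist (640.5, 20.1) slope deg [ 0.3 -0.3] z 108.97102095609466 681
[[ 639.1   19.1   39.    38.  1103. ]
 [ 652.5  158.6   39.    38.  1143. ]]
fscene (653.7, 159.8) slope deg [0.9 1.1] z 107.6150381316705 79
fscene (640.5, 20.1) slope deg [1.4 0.1] z 107.54302267593026 77
[[644.7  19.7  39.   35.  888. ]
 [657.5 159.4  39.   38.  941. ]]
ftop (653.7, 159.8) slope deg [ 0.2 -2.1] z 107.08398835328668 83
[[ 652.8  161.5   40.    37.  1003. ]]
```

View pics/final.png

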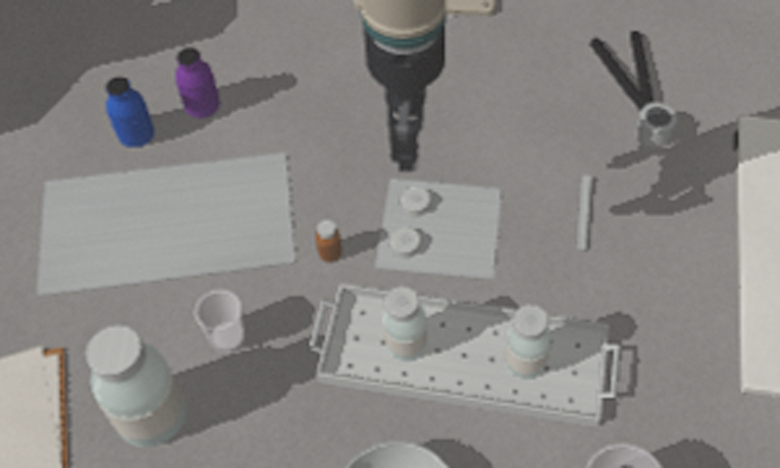

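The final picture shows both bottles upright and capped in the tray at (405,325) and (528,340), with the bystanders and the two spare caps untouched. Handing in.

```bash
python3 -c "from cell import ctrl; print(ctrl.finish_job())"
```

```text
the job is handed in; nothing more can be done
None
```

I handed the job in at about 71 s. Both bottles on the plate (one of the three places was empty) were tipped to about 44–47° at the screen for 3 s, in left-to-right order. They now stand upright in the tray with level, fully seated caps; no verdict came back.

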